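# Put the caliper away in its fitted case

### The job

Put the caliper away in its wooden case: close its jaws fully, lay it display up in its fitted bed so that it lies fully home, then shut the lid and turn the brass turnbutton square over the lid's edge so that the lid is secured. Leave the steel block beside the caliper where it is.

Things in the scene. Friction and masses are not known exactly. Their poses are not given: they have to be found in the camera images.
- caliper_slide (a point): Centre of the grey slide (display unit) of a steel digital caliper lying display up. Caliper axes: beam along y, head with fixed jaw at the +y end, both jaws point to -x, z up. Slide: 34 mm wide (x), 14 mm high, underside 7.5 mm below this point, plain sides from y = -27 to +34 mm of it. Caliper: 152 mm long, 70 mm wide, 0.13 to 0.21 kg, centre of mass within 20 mm of this point when shut.
- moving_jaw (a point): Middle of the moving jaw, a part of the slide, 30 mm to the -x side of the beam's centre line and 4 mm above the caliper's underside: 17.5 mm wide along y, 8 mm thick, running from the slide's side (13 mm to +x of this point) to its tip 16 mm to -x, narrower in the last 8 mm.
- caliper_head (a point): Middle of the fixed jaw, shaped like the moving jaw and facing it, same axes: 4 mm above the underside, 17.5 mm wide along y, 8 mm thick. Closed, it lies 18 mm to +y of the moving jaw's middle, and 62 mm to +y and 30 mm to -x of the slide's centre. The outer faces of both jaws are square to the beam.
- caliper_jaw (a joint): Opening between the caliper's measuring faces in m: 0 is fully closed (end stop), 15 to 28 mm at the start. The slide runs on the beam with 2 N of friction and stays where it is left. Squeezing the two jaws together from outside closes it.
- steel_block_mid (a point): Centre of a loose square steel bench block, 66 x 66 x 18 mm, 0.62 kg, at the +x side of the caliper. It lies so near (some 10 mm from the slide's side) that no finger fits in between until the caliper is drawn away. Its sides are nearly parallel to the caliper's.
- case: Fixed dark wooden case, origin at its underside. x to the hinge side, y along its length. 180 mm along y; x from -68 mm (front) to +62 mm (hinge side). Side and back walls 28 mm high, front rail (x -68 to -50 mm) 38 mm high.
- bed_slide (a point): Point of the case where caliper_slide lies when the closed caliper is fully home; caliper and case axes then agree. The bed, milled in wood, felt-lined, with 2.5 to 4 mm of play, has its floor 7.5 mm below this point and its top 5.5 mm above. Room for fingers only in the hollows either side of the slide, y = -31 to +17 mm and x = -50 to +54 mm of this point, floor-deep.
- bed_head (a point): Point of the case where caliper_head lies when the closed caliper is fully home. A rib beside the jaw pocket keeps a caliper with open jaws from going down.
- lid (a joint): Angle of the wooden lid in rad: 0 is shut, 2.35 to 2.5 at the start (open, leaning back). 111 x 180 x 10 mm; its hinge is stiff (0.15 N m), so it stays at any angle and must be pushed all the way. Shut, its top is 38 mm above the bench, flush with the front rail.
- lid_hinge (a point): Middle of the lid's hinge line, 28 mm above the bench at the case's back edge; the line runs along the case's y axis.
- lid_edge (a point): Middle of the lid's free edge, half-way through its 10 mm thickness, 111 mm from the hinge.
- turnbutton (a joint): Angle of the brass turnbutton on the middle of the front rail in rad: 0 is along the rail (arm to the case's -y), 1.571 is square over the lid's edge (arm to the case's +x, end stop). Grows counter-clockwise seen from above, starts at -0.3 to 0; 0.05 N m of friction holds it where it is left. Turned in, it bars the lid's way.
- turn_pivot (a point): On the turnbutton's vertical pivot axis, 52 mm above the bench.
- turn_tip (a point): On the turnbutton's arm, 36 mm from the pivot, 52 mm above the bench. The arm is a bar 14 mm wide, 43 mm long from the pivot, 39 to 46 mm above the bench, with a thumb fin on it, 9 mm thick, 11 to 41 mm from the pivot, its top 58 mm above the bench.

How it is judged:
By the outcome, as a careful person would: the job done as asked, in the order asked, and still so for the second after the job is handed in, with the robot touching nothing.
It also fails if it takes over 67 s, if anything falls off the work surface, if the arm or the gripper's body presses on something with over 40 N, if the wrist force passes 120 N, or if a joint passes its speed limit or range.

### The arm

A 6-joint arm with a two-finger parallel gripper is mounted at the origin on a cart in front of the work surface, level with it; the furniture and walls round the work are solid. World frame = base frame: x ahead of the robot, y to its left, z up, the work surface at z = 0. Lengths are in m, angles in degrees, forces in N, time in s.
With the tool pointing down it reaches from about 0.325 to 0.9 m from the base axis. Payload 6.1 kg.
Tool frame: the origin (TCP) lies midway between the tips of the shut fingers; the grasp point (between the pads) lies 19 mm behind it (grip_point_offset is the distance from the TCP to the grasp point, in m); x points along the fingers, y is the direction in which the jaws open and shut, and the axes are right-handed (so a half turn about x gives the same grasp; the last joint's range is limited). The gripper opens to 87 mm and grips with 3 to 60 N. Pads are 19 mm wide; open, the fingers measure 117 mm over their backs; the gripper's body (75 mm by 190 mm) begins 51 mm behind the grasp point.
Start: joints at [-70.48, 12.628, 87.462, -0, 79.91, -7.225], TCP at [0.281, -0.558, 0.184] pointing down, gripper open.
Joint ranges: [-170.65, 170.65], [-52.31, 119.04], [5.05, 147.46], [-71.25, 251.25], [11.57, 151.72], [-153.62, 153.62]. Speed limits (degrees/s): [147.25, 147.25, 172.46, 180, 180, 180].

### API

Orientations are given as a 3x3 rotation matrix whose columns are the frame's x, y, z axes.
In Python, from rig import sense, capture, camera_model, close_job, grip_point_offset gives the robot as it stands.
- The arm moves only by the tool apply_moves, never from a script. Its argument "moves" is a list that holds one entry, the list of rows, each a list of 7 numbers: the opening, from -1 (shut) to 1 (fully open), so that 0 is half open, then the shift along the tool's x, y, z scaled (see below), then the turn, a rotation vector about the tool's x, y, z scaled (see below). In form: [[[jaw, dx, dy, dz, rx, ry, rz], ...]]. A call has 1 to 12 rows; each row is the pose to reach, as a shift and turn from the pose commanded when the call began, along the tool's axes at that moment; what a row does not reach only later rows make up. The controller multiplies each number of a shift by 0.15 m and each number of a turn by pi/2 rad. A row lasts 1/10 s, in which the tool goes at most 50 mm and 8.59 degrees, less where a joint would pass 70% of its speed; a pose out of reach is approached as far as the arm can. A call with a number of a shift or a turn outside -1 to 1 is refused whole. A call with a gripper value outside its range is refused whole. The fingers move at their own pace and stop on an object; "newtons" is the grip in N (left out, the last holds). Time passes only in rows, so rows that repeat a pose let the fingers close. It gives the time, the measured TCP pose, the force and the opening at its end, in the units of the state.
- sense(): the state, without advancing time (a new reading comes with each control period).
- capture(name): name is "side" or "top"; returns (picture, depth): 420x560x3 uint8, red, green, blue; 420x560 float32, m along the optical axis (not along the pixel's ray), 0 where there is no reading.
- camera_model(name): a dict with "intrinsics" (3x3 intrinsics, pixels), "xyz" and "orientation" of the camera in the world. Camera axes: x right, y down, z forward; pixel columns grow to the right and rows downward; lengths in m; the calibration is good to about 2 mm. A picture is of the moment at which its call begins. camera_model takes no time and is no camera call.
- close_job(): hands the job in, once; it reports no verdict.
The state is a dict: "time": time; "q": joint angles; "joint_velocities": joint speeds; "joint_efforts": joint torques, N m; "position": TCP position; "ee_rot": TCP orientation; "contact_force": force on the tool from outside, world axes, zero at the start; "torque": the same for the moment, N m; "finger_gap": finger opening in m.
Only numpy, scipy, OpenCV 4.12 (cv2) and the standard library are available. Lean on these libraries where they do the work, as an engineer would, in place of code of your own. Each camera call takes 0.05 s, during which the arm holds its last target.

## Working session

There is one attempt and no reset: what is moved stays moved. The work goes in short steps, Python scripts to look and compute and a tool call to move; the robot and the scene stay as the last step left them, time stands still between calls to the robot, and variables do not carry over. Pictures are saved under pics/ and viewed, and the job is handed in when it is done.

Besides the shell and the picture viewer there is one more tool, called after ">>>" by a JSON object that holds its "name" and its "arguments", one argument or row to a line. apply_moves: Moves the arm, as the interface text tells. Its arguments: {"type":"object","properties":{"moves":{"type":"array","items":{"type":"array","items":{"type":"array","items":{"type":"number","minimum":-1,"maximum":1}}}},"newtons":{"type":"number"}},"required":["moves"]}

```bash
mkdir -p pics; ls; python3 - <<'E'
from rig import *
import cv2,numpy as np
s=sense();print(s)
print(grip_point_offset)
for n in("side","top"):
    p,d=capture(n);np.savez(f"pics/{n}0.npz",p=p,d=d);cv2.imwrite(f"pics/{n}0.png",p[:,:,::-1]);print(n,camera_model(n))
E
```

```text
pics
{'time': 0.0, 'q': array([-7.04807633e+01,  1.26751693e+01,  8.75274384e+01, -2.48705151e-03,
        7.99101545e+01, -7.22608915e+00]), 'joint_velocities': array([-0.13557458, -0.00479379, -0.03578345,  0.10825496,  0.05527698,
       -0.02466985]), 'joint_efforts': array([-1.38875530e-03, -4.94616866e+01, -3.87377214e+01,  6.96725026e-02,
        5.75278269e-02, -1.27849985e-04]), 'position': array([ 0.28099781, -0.55747368,  0.18332266]), 'ee_rot': array([[-6.97857925e-04,  4.50031736e-01, -8.93012290e-01],
       [ 1.84068464e-03, -8.93010416e-01, -4.50032230e-01],
       [-9.99998062e-01, -1.95781257e-03, -2.05172109e-04]]), 'contact_force': array([ 0.08289249, -0.74032346,  0.89060549]), 'torque': array([-0.01501677, -0.00676201, -0.0862974 ]), 'finger_gap': 0.08674431032607864}
0.0187
side {'intrinsics': array([[437.06800102,   0.        , 269.59196365],
       [  0.        , 437.06800102, 202.89082497],
       [  0.        ,   0.        ,   1.        ]]), 'xyz': array([ 0.32643375, -0.95147171,  0.36804538]), 'orientation': array([[ 0.98050804, -0.05312188,  0.18916146],
       [-0.19600734, -0.33113124,  0.92300229],
       [ 0.01360565, -0.94208819, -0.33508912]])}
top {'intrinsics': array([[495.52234956,   0.        , 284.61099532],
       [  0.        , 495.52234956, 212.02443357],
       [  0.        ,   0.        ,   1.        ]]), 'xyz': array([ 0.44815405, -0.16175879,  0.99710662]), 'orientation': array([[ 0.01413258, -0.9984408 ,  0.05400217],
       [-0.99949908, -0.01563579, -0.02751564],
       [ 0.0283171 , -0.05358625, -0.99816164]])}
```

View pics/side0.png

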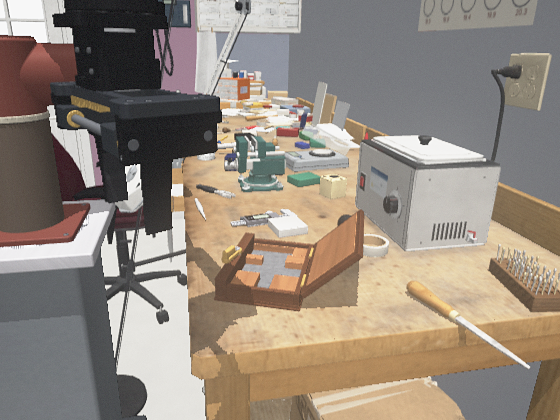

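View pics/top0.png

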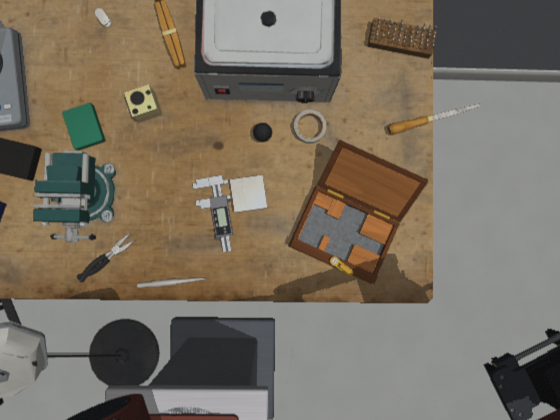

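```bash
cat > h.py <<'E'
import numpy as np,cv2
from rig import *
def px2w(n,u,v,z):
    m=camera_model(n);K=m["intrinsics"];R=m["orientation"];o=m["xyz"]
    d=R@(np.linalg.inv(K)@np.array([u,v,1.]))
    return o+d*(z-o[2])/d[2]
def w2px(n,p):
    m=camera_model(n);q=m["intrinsics"]@(m["orientation"].T@(np.array(p)-m["xyz"]))
    return q[:2]/q[2]
def dp2w(n,u,v,d):
    m=camera_model(n);return m["xyz"]+m["orientation"]@(np.linalg.inv(m["intrinsics"])@np.array([u,v,1.])*d)
def crop(img,u0,v0,u1,v1,s,fn):
    cv2.imwrite(fn,cv2.resize(img[v0:v1,u0:u1,::-1],None,fx=s,fy=s,interpolation=cv2.INTER_CUBIC))
E
python3 - <<'E'
from h import *
p=np.load("pics/top0.npz")["p"]
crop(p,180,160,280,260,6,"pics/c1.png")
crop(p,280,135,430,285,5,"pics/c2.png")
p=np.load("pics/side0.npz")["p"]
crop(p,190,180,400,310,3.5,"pics/c3.png")
E
```

```text
(no output)
```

View pics/c1.png

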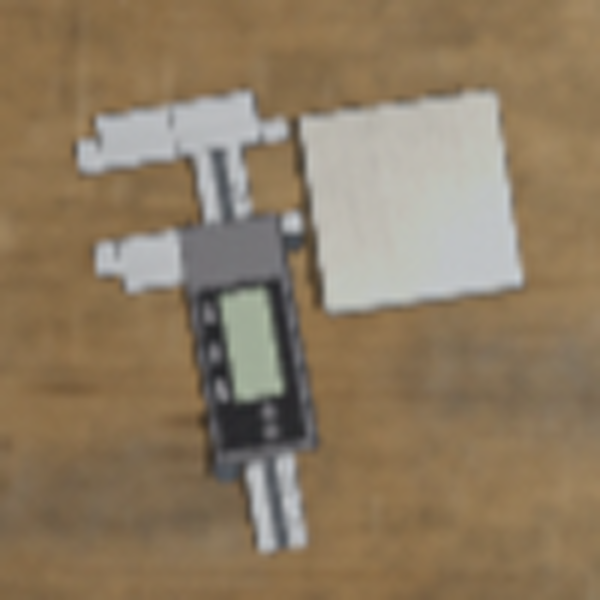

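View pics/c2.png

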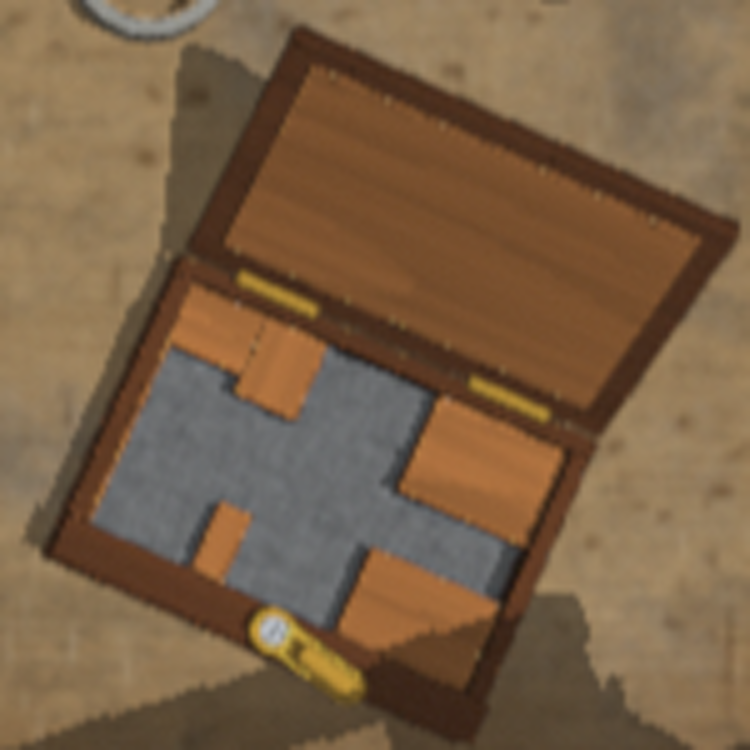

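View pics/c3.png

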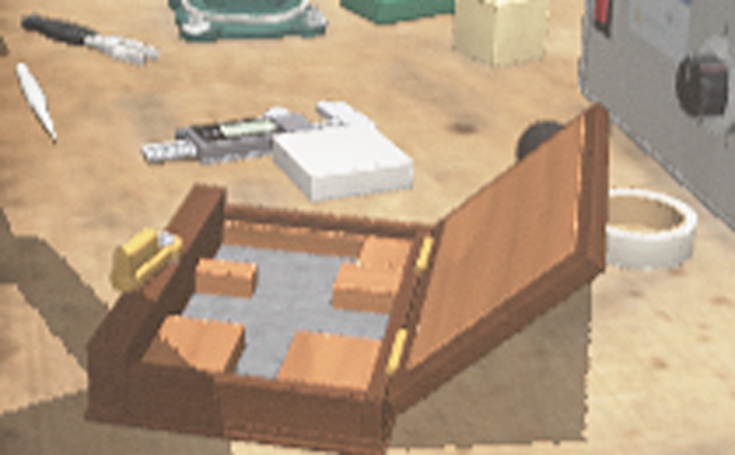

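```bash
cat >> h.py <<'E'
def cloud(n,d):
    m=camera_model(n);v,u=np.mgrid[0:d.shape[0],0:d.shape[1]]
    r=np.stack([u,v,np.ones_like(u)],-1)@np.linalg.inv(m["intrinsics"]).T
    P=(r*d[...,None])@m["orientation"].T+m["xyz"];P[d==0]=np.nan;return P
E
python3 - <<'E'
from h import *
z=np.load("pics/top0.npz");p,d=z["p"],z["d"]
P=cloud("top",d)
np.set_printoptions(linewidth=250,suppress=True)
print((P[172:256:2,190:272:2,2]*1000).round(0).astype(int))
hsv=cv2.cvtColor(p,cv2.COLOR_RGB2HSV)
print(hsv[215,200:235]); 
E
```

```text
[[ 1  0  2 ...  4  3  1]
 [ 2  4 -1 ... -3 -2 -2]
 [ 0 -1 -1 ...  0  3 -3]
 ...
 [ 0 -3 -1 ... -1  1  0]
 [-1  0  1 ...  0 -3 -2]
 [ 1  0 -1 ... -2 -3  0]]
[[ 17 117 142]
 [ 17 112 141]
 [ 17 111 143]
 [ 17 108 146]
 [ 17 107 145]
 [ 17 108 144]
 [ 17 113 144]
 [ 17 110 144]
 [ 17 102 147]
 [ 17 106 147]
 [ 17 109 145]
 [ 16 110 125]
 [ 16  53  91]
 [150   7  77]
 [120  10  51]
 [120   6  40]
 [105  11  48]
 [ 51  23 109]
 [ 48  28 166]
 [ 47  28 172]
 [ 47  28 172]
 [ 49  28 172]
 [ 47  28 172]
 [ 47  31 174]
 [ 48  29 173]
 [ 48  25 122]
 [ 60   8  61]
 [130  16  47]
 [120   9  83]
 [  0   9  82]
 [ 17 106 130]
 [ 17 121 145]
 [ 17 121 146]
 [ 17 121 147]
 [ 17 121 145]]<stdin>:5: RuntimeWarning: invalid value encountered in cast
```

```bash
cat > cal.py <<'E'
from h import *
def rectw(mask,z,S,off,lab):
    c,_=cv2.findContours(mask,cv2.RETR_EXTERNAL,cv2.CHAIN_APPROX_NONE);c=max(c,key=cv2.contourArea)
    b=cv2.boxPoints(cv2.minAreaRect(c))
    W=np.array([px2w("top",(x+.5)/S-.5+off[0],(y+.5)/S-.5+off[1],z)[:2] for x,y in b])
    e=W[1]-W[0];f=W[2]-W[1]
    if np.hypot(*e)<np.hypot(*f):e,f=f,e
    print(lab,"centre",W.mean(0).round(4),"len",np.hypot(*e).round(4),np.hypot(*f).round(4),"angle long",np.degrees(np.arctan2(e[1],e[0])).round(2)%180,"\n",W.round(4))
    return c,b
def run(p,u0,v0,u1,v1,fn,S=6,zoff=0):
    im=cv2.resize(p[v0:v1,u0:u1],None,fx=S,fy=S,interpolation=cv2.INTER_CUBIC)
    h=cv2.cvtColor(im,cv2.COLOR_RGB2HSV).astype(int)
    low=(h[...,1]<65)
    sl=(low&(h[...,2]<135)).astype(np.uint8)*255
    sl=cv2.morphologyEx(sl,cv2.MORPH_CLOSE,np.ones((5,5)))
    # fill, open off thin bits
    c,_=cv2.findContours(sl,cv2.RETR_EXTERNAL,cv2.CHAIN_APPROX_NONE);c=max(c,key=cv2.contourArea)
    sl[:]=0;cv2.drawContours(sl,[c],-1,255,-1)
    sl=cv2.morphologyEx(sl,cv2.MORPH_OPEN,np.ones((61,61)) if 0 else cv2.getStructuringElement(cv2.MORPH_ELLIPSE,(51,51)))
    c1,b1=rectw(sl,.014+zoff,S,(u0,v0),"slide")
    o=im.copy();cv2.drawContours(o,[c1],-1,(255,0,0),1);cv2.drawContours(o,[b1.astype(int)],-1,(0,255,0),1)
    br=(low&(h[...,2]>150)).astype(np.uint8)*255
    n,l,st,_=cv2.connectedComponentsWithStats(br)
    for i in range(1,n):
        if st[i,4]>1500:
            m=(l==i).astype(np.uint8)*255
            c2,b2=rectw(m,(.008 if st[i,4]<30000 else .018)+zoff,S,(u0,v0),f"bright{i} area{st[i,4]}")
            cv2.drawContours(o,[b2.astype(int)],-1,(0,0,255),1)
    cv2.imwrite(fn,o[:,:,::-1])
if __name__=="__main__":
    run(np.load("pics/top0.npz")["p"],180,160,280,260,"pics/d1.png")
E
python3 cal.py
```

```text
slide centre [ 0.4909 -0.0628] len 0.0817 0.0363 angle long 9.620000000000005 
 [[ 0.5282 -0.0381]
 [ 0.5342 -0.0739]
 [ 0.4536 -0.0876]
 [ 0.4477 -0.0519]]
bright1 area39208 centre [ 0.5379 -0.1163] len 0.0671 0.0666 angle long 9.030000000000001 
 [[ 0.5657 -0.0781]
 [ 0.5764 -0.1438]
 [ 0.5101 -0.1543]
 [ 0.4996 -0.0888]]
bright2 area11207 centre [ 0.5586 -0.0389] len 0.0627 0.0451 angle long 67.95 
 [[ 0.5493 -0.0017]
 [ 0.5913 -0.0182]
 [ 0.5678 -0.0763]
 [ 0.5259 -0.0596]]
bright4 area3717 centre [ 0.5165 -0.0256] len 0.0287 0.0188 angle long 100.48 
 [[ 0.5231 -0.0097]
 [ 0.5283 -0.038 ]
 [ 0.5098 -0.0415]
 [ 0.5046 -0.0132]]
bright5 area4296 centre [ 0.4899 -0.0632] len 0.0345 0.0147 angle long 10.860000000000014 
 [[ 0.5055 -0.0527]
 [ 0.5082 -0.0672]
 [ 0.4743 -0.0737]
 [ 0.4716 -0.0592]]
bright6 area1519 centre [ 0.438  -0.0777] len 0.0315 0.0064 angle long 9.879999999999995 
 [[ 0.453  -0.0719]
 [ 0.454  -0.0782]
 [ 0.423  -0.0836]
 [ 0.4219 -0.0773]]
```

View pics/d1.png

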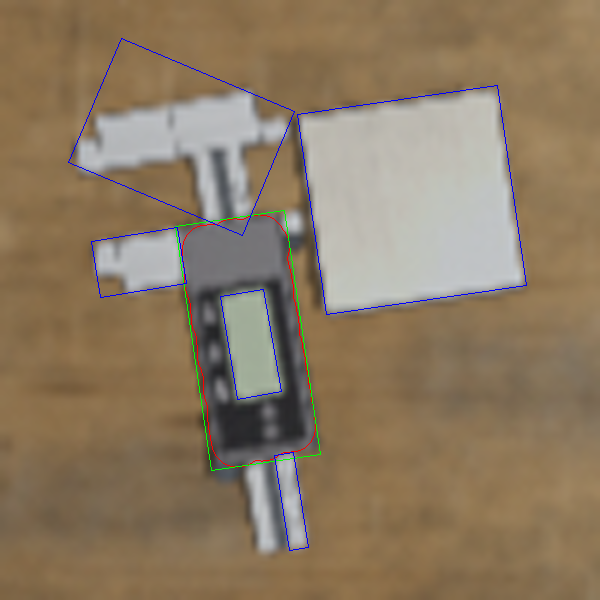

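```bash
cat > plan.py <<'E'
from h import *
from scipy.spatial.transform import Rotation as Ro
import json,os
def Rd(yaw): # tool x down, tool y at yaw
    a=np.radians(yaw);x=np.array([0,0,-1.]);y=np.array([np.cos(a),np.sin(a),0]);return np.stack([x,y,np.cross(x,y)],1)
def load(sync=False):
    if sync or not os.path.exists("cmd.json"):
        s=sense();return np.array(s["position"]),np.array(s["ee_rot"])
    j=json.load(open("cmd.json"));return np.array(j["p"]),np.array(j["R"])
def plan(targets,sync=False):
    """targets: list of (pos, yaw or R, jaw); prints rows relative to the commanded pose; stores last"""
    p0,R0=load(sync)
    for pos,yaw,jaw in targets:
        R=Rd(yaw) if np.isscalar(yaw) else yaw
        t=(R0.T@(np.array(pos)-p0)/.15).round(3)
        r=(Ro.from_matrix(R0.T@R).as_rotvec()/(np.pi/2)).round(3)
        print([jaw,*map(float,t),*map(float,r)],"OUT" if max(abs(t).max(),abs(r).max())>1 else "")
    p=p0+R0@(t*.15);R=R0@Ro.from_rotvec(r*np.pi/2).as_matrix()
    json.dump(dict(p=p.tolist(),R=R.tolist()),open("cmd.json","w"))
def st():
    s=sense();R=s["ee_rot"];print("t",s["time"],"p",s["position"].round(4),"yaw",np.degrees(np.arctan2(R[1,1],R[0,1])).round(2),"F",s["contact_force"].round(1),"gap",round(s["finger_gap"],4),"q",s["q"].round(0))
    if os.path.exists("cmd.json"): print(" cmd",np.round(load()[0],4))
E
python3 - <<'E'
from plan import *
for x,y in[(98,118),(250,92),(80,150),(108,168),(185,155),(78,145)]:
    print(x,y,px2w("top",(x+.5)/6-.5+180,(y+.5)/6-.5+160,.008).round(4))
E
```

```text
98 118 [ 0.5644 -0.011   0.008 ]
250 92 [ 0.574  -0.0612  0.008 ]
80 150 [ 0.5536 -0.0052  0.008 ]
108 168 [ 0.5478 -0.0147  0.008 ]
185 155 [ 0.5526 -0.0401  0.008 ]
78 145 [ 0.5553 -0.0045  0.008 ]
```

```bash
python3 - <<'E'
from plan import *
p0=np.array([.281,-.5577,.184]);p1=np.array([.537,-.0225,.14])
plan([(p0+(p1-p0)*.25,-63.2+73*.25,1)],True)
plan([(p0+(p1-p0)*.5,-63.2+73*.5,1)])
plan([(p0+(p1-p0)*.75,-63.2+73*.75,1)])
plan([(p1,9.7,1)])
print(np.round(load()[0],4))
E
```

```text
[1, 0.071, -0.604, -0.782, -0.203, -0.0, 0.001] 
[1, 0.074, -0.329, -0.932, -0.203, -0.0, -0.0] 
[1, 0.073, -0.019, -0.989, -0.203, -0.0, -0.0] 
[1, 0.074, 0.29, -0.945, -0.202, -0.0, -0.0] 
[ 0.5369 -0.0224  0.14  ]
```

>>> {"name": "apply_moves", "arguments": {
  "moves": [
    [[1,0.071,-0.604,-0.782,-0.203,0,0.001],[1,0.071,-0.604,-0.782,-0.203,0,0.001],[1,0.071,-0.604,-0.782,-0.203,0,0.001],[1,0.071,-0.604,-0.782,-0.203,0,0.001],[1,0.071,-0.604,-0.782,-0.203,0,0.001]]
  ]
}}

```text
time: 0.6
position: [0.3456, -0.4237, 0.1736]
ee_rot: [[0.001, 0.709, -0.706], [-0.001, -0.706, -0.709], [-1.0, 0.001, 0.001]]
contact_force: [-0.5, 0.1, 0.3]
finger_gap: 0.0871
```

>>> {"name": "apply_moves", "arguments": {
  "moves": [
    [[1,0.074,-0.329,-0.932,-0.203,0,0],[1,0.074,-0.329,-0.932,-0.203,0,0],[1,0.074,-0.329,-0.932,-0.203,0,0],[1,0.074,-0.329,-0.932,-0.203,0,0]]
  ]
}}

```text
time: 1.0
position: [0.4105, -0.2874, 0.162]
ee_rot: [[0.001, 0.895, -0.446], [0.001, -0.446, -0.895], [-1.0, 0.0, -0.001]]
contact_force: [-0.0, -1.1, -0.8]
finger_gap: 0.0873
```

>>> {"name": "apply_moves", "arguments": {
  "moves": [
    [[1,0.073,-0.019,-0.989,-0.203,0,0],[1,0.073,-0.019,-0.989,-0.203,0,0],[1,0.073,-0.019,-0.989,-0.203,0,0],[1,0.073,-0.019,-0.989,-0.203,0,0]]
  ]
}}

```text
time: 1.4
position: [0.4749, -0.154, 0.1512]
ee_rot: [[0.001, 0.99, -0.143], [0.0, -0.143, -0.99], [-1.0, 0.001, -0.0]]
contact_force: [-0.6, -1.4, -0.3]
finger_gap: 0.0871
```

>>> {"name": "apply_moves", "arguments": {
  "moves": [
    [[1,0.074,0.29,-0.945,-0.202,0,0],[1,0.074,0.29,-0.945,-0.202,0,0],[1,0.074,0.29,-0.945,-0.202,0,0],[1,0.074,0.29,-0.945,-0.202,0,0],[1,0.074,0.29,-0.945,-0.202,0,0],[1,0.074,0.29,-0.945,-0.202,0,0]]
  ]
}}

```text
time: 2.0
position: [0.5372, -0.0254, 0.1403]
ee_rot: [[0.001, 0.986, 0.167], [-0.002, 0.167, -0.986], [-1.0, 0.0, 0.002]]
contact_force: [0.2, -0.7, -0.7]
finger_gap: 0.0871
```

```bash
python3 - <<'E'
from plan import *
st()
p,d=capture("side");crop(p,130,100,400,310,2.9,"pics/s1.png")
E
```

```text
t 2.0 p [ 0.5372 -0.0254  0.1403] yaw 9.59 F [ 0.2 -0.7 -0.7] gap 0.0871 q [-11.   3. 103.  -0.  74. -21.]
 cmd [ 0.5369 -0.0224  0.14  ]
```

View pics/s1.png

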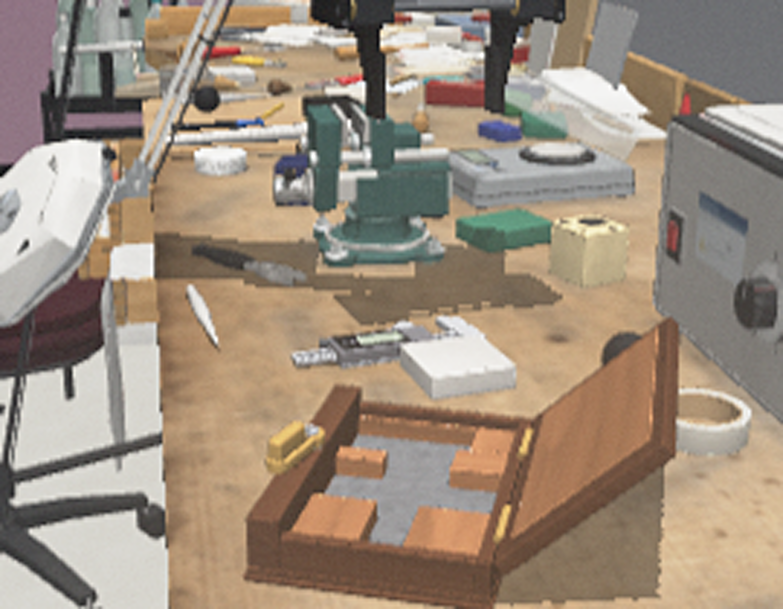

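```bash
python3 - <<'E'
from plan import *
st()
P=lambda z:(.537,-.0225,z)
plan([(P(.14),9.7,1),(P(.1),9.7,1),(P(.06),9.7,1),(P(.03),9.7,1),(P(.015),9.7,1),(P(.006),9.7,1)])
E
```

```text
t 2.05 p [ 0.5371 -0.0254  0.1404] yaw 9.57 F [-0.2 -0.8 -0.8] gap 0.087 q [-11.   3. 103.  -0.  74. -21.]
 cmd [ 0.5369 -0.0224  0.14  ]
[1, 0.0, 0.0, 0.0, 0.0, -0.0, -0.0] 
[1, 0.267, 0.0, 0.001, 0.0, -0.0, -0.0] 
[1, 0.534, 0.0, 0.001, 0.0, -0.0, -0.0] 
[1, 0.734, 0.0, 0.001, 0.0, -0.0, -0.0] 
[1, 0.834, 0.0, 0.001, 0.0, -0.0, -0.0] 
[1, 0.894, 0.0, 0.001, 0.0, -0.0, -0.0]
```

```bash
python3 - <<'E'
from plan import *
P=lambda z:(.537,-.0225,z)
plan([(P(.12),9.7,1),(P(.09),9.7,1),(P(.06),9.7,1),(P(.03),9.7,1),(P(.015),9.7,1),(P(.006),9.7,1)],True)
E
```

```text
[1, 0.136, 0.002, -0.02, -0.001, 0.001, -0.0] 
[1, 0.336, 0.002, -0.02, -0.001, 0.001, -0.0] 
[1, 0.536, 0.002, -0.02, -0.001, 0.001, -0.0] 
[1, 0.736, 0.002, -0.021, -0.001, 0.001, -0.0] 
[1, 0.836, 0.002, -0.021, -0.001, 0.001, -0.0] 
[1, 0.896, 0.002, -0.021, -0.001, 0.001, -0.0]
```

>>> {"name": "apply_moves", "arguments": {
  "moves": [
    [[1,0.136,0.002,-0.02,-0.001,0.001,0],[1,0.336,0.002,-0.02,-0.001,0.001,0],[1,0.536,0.002,-0.02,-0.001,0.001,0],[1,0.736,0.002,-0.021,-0.001,0.001,0],[1,0.836,0.002,-0.021,-0.001,0.001,0],[1,0.896,0.002,-0.021,-0.001,0.001,0],[1,0.896,0.002,-0.021,-0.001,0.001,0]]
  ]
}}

```text
time: 2.75
position: [0.5366, -0.0208, 0.0054]
ee_rot: [[-0.001, 0.986, 0.169], [0.0, 0.169, -0.986], [-1.0, -0.0, -0.001]]
contact_force: [-0.8, 0.0, 0.1]
finger_gap: 0.087
```

```bash
python3 - <<'E'
from plan import *
st()
p,d=capture("side");crop(p,190,150,330,255,5,"pics/s2.png")
p,d=capture("top");crop(p,180,160,280,260,5,"pics/t2.png")
E
```

```text
t 2.75 p [ 0.5366 -0.0208  0.0054] yaw 9.75 F [-0.8  0.   0.1] gap 0.087 q [-11.  12. 109.   0.  59. -20.]
 cmd [ 0.537  -0.0225  0.006 ]
```

View pics/s2.png

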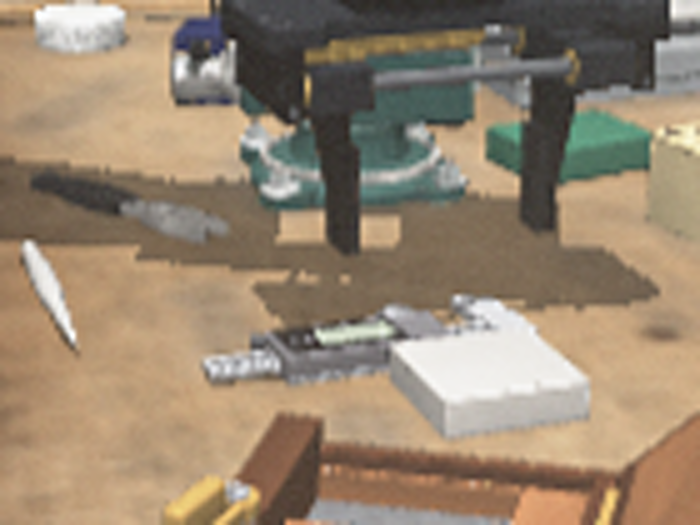

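View pics/t2.png

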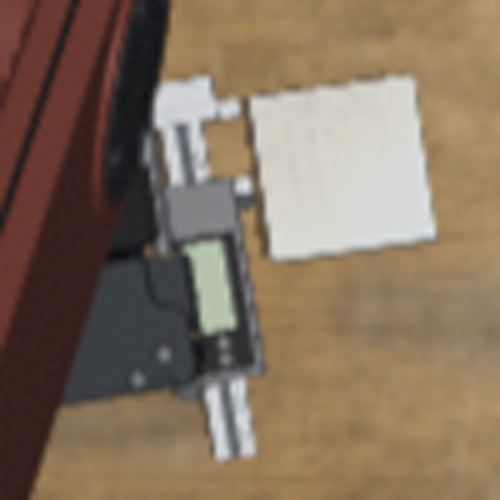

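```bash
python3 - <<'E'
from plan import *
y=np.array([.9857,.1685,0]);x=np.array([.1685,-.9857,0]);s=np.array([.4786,-.0649,.0])
c=lambda q:((q-[190,150])*5).round(0)
T=np.array([.5366,-.0208,.0054])
for k in(-.05,.05):print("finger",c(w2px("side",T+k*y)))
print("jaw tip head",c(w2px("side",s+y*.085-x*.046+[0,0,.008])),"mov",c(w2px("side",s+y*.044-x*.046+[0,0,.008])))
print("jaw head corner +x",c(w2px("side",s+y*.094+x*.01+[0,0,.008])))
for k in(-.05,.05):print("finger top",(w2px("top",T+k*y)-[180,160])*5)
E
```

```text
finger [337. 325.]
finger [536. 300.]
jaw tip head [468. 293.] mov [388. 303.]
jaw head corner +x [534. 332.]
finger top [121.97448656 290.12789865]
finger top [85.39975676 43.81971065]
```

```bash
python3 - <<'E'
from plan import *
p,d=capture("side")
for (x,y) in[(345,250),(340,220),(345,190),(540,225),(545,200),(540,180),(345,150),(345,60),(500,20)]:
    u,v=int(190+x/5),int(150+y/5);dd=np.median(d[v-1:v+2,u-1:u+2]);print((x,y),dp2w("side",u,v,dd).round(4),p[v,u])
E
```

```text
(345, 250) [0.5094 0.0749 0.0047] [97 84 70]
(340, 220) [ 0.4871 -0.0369  0.0587] [57 51 47]
(345, 190) [ 0.4888 -0.0398  0.0736] [61 58 53]
(540, 225) [0.6171 0.0975 0.0049] [87 80 70]
(545, 200) [ 0.5856 -0.0229  0.0587] [67 62 59]
(540, 180) [ 0.5838 -0.0196  0.0674] [61 59 53]
(345, 150) [ 0.4887 -0.0396  0.092 ] [53 52 47]
(345, 60) [ 0.4838 -0.0659  0.1396] [74 76 81]
(500, 20) [0.5713 0.0149 0.1352] [113 112 114]
```

```bash
python3 - <<'E'
from plan import *
st()
p,d=capture("side");crop(p,190,150,330,255,5,"pics/s3.png");P=cloud("side",d)
u0,v0=190,150
dark=(p.max(2)<75)
for u in (257,258,259,297,298,299):
    print(u,[(v,*(P[v,u]*1000).round(0)) for v in range(180,204,3) if dark[v,u]])
E
```

```text
t 2.9 p [ 0.5385 -0.0206  0.0075] yaw 9.81 F [ 0.2  0.  -0.6] gap 0.0874 q [-11.  12. 108.   0.  59. -20.]
 cmd [ 0.537  -0.0225  0.006 ]
257 [(180, np.float64(484.0), np.float64(-41.0), np.float64(93.0)), (183, np.float64(484.0), np.float64(-41.0), np.float64(86.0)), (186, np.float64(484.0), np.float64(-39.0), np.float64(78.0)), (189, np.float64(486.0), np.float64(-30.0), np.float64(68.0)), (192, np.float64(486.0), np.float64(-30.0), np.float64(61.0)), (195, np.float64(486.0), np.float64(-27.0), np.float64(53.0))]
258 [(180, np.float64(486.0), np.float64(-41.0), np.float64(92.0)), (183, np.float64(486.0), np.float64(-44.0), np.float64(86.0)), (186, np.float64(486.0), np.float64(-40.0), np.float64(78.0)), (189, np.float64(487.0), np.float64(-35.0), np.float64(70.0)), (192, np.float64(487.0), np.float64(-38.0), np.float64(64.0)), (195, np.float64(487.0), np.float64(-39.0), np.float64(57.0)), (198, np.float64(487.0), np.float64(-36.0), np.float64(49.0))]
259 [(180, np.float64(489.0), np.float64(-40.0), np.float64(92.0)), (183, np.float64(489.0), np.float64(-40.0), np.float64(85.0)), (1
[... 572 characters left out ...]
92, np.float64(581.0), np.float64(-21.0), np.float64(53.0))]
298 [(180, np.float64(583.0), np.float64(-21.0), np.float64(82.0)), (183, np.float64(582.0), np.float64(-25.0), np.float64(76.0)), (186, np.float64(583.0), np.float64(-23.0), np.float64(68.0)), (189, np.float64(584.0), np.float64(-20.0), np.float64(60.0)), (192, np.float64(584.0), np.float64(-21.0), np.float64(53.0))]
299 [(180, np.float64(585.0), np.float64(-24.0), np.float64(83.0)), (183, np.float64(586.0), np.float64(-21.0), np.float64(75.0)), (186, np.float64(586.0), np.float64(-21.0), np.float64(68.0)), (189, np.float64(586.0), np.float64(-20.0), np.float64(60.0)), (192, np.float64(586.0), np.float64(-21.0), np.float64(53.0))]
```

View pics/s3.png

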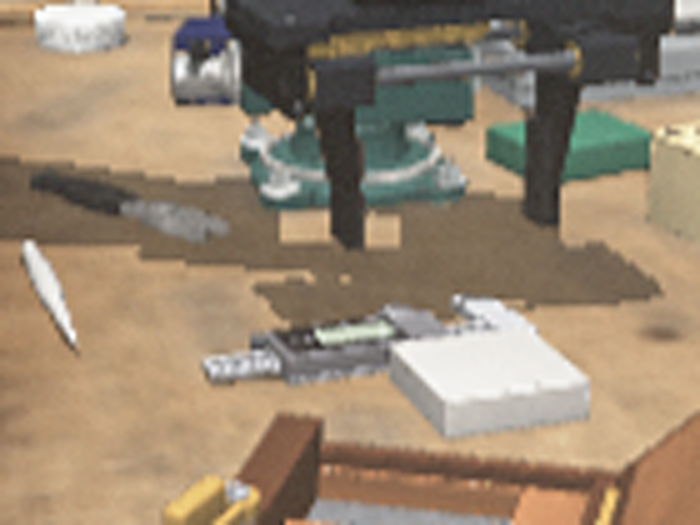

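```bash
python3 - <<'E'
from plan import *
y=np.array([.45,-.893,0])
for k in(-.05,.05): print(w2px("side",np.array([.281,-.5575,.1835])+k*y).round(0))
P=cloud("side",np.load("pics/side0.npz")["d"]);p=np.load("pics/side0.npz")["p"]
for v in range(190,240,6):print(v,[(u,*(P[v,u]*1000).round(0)) for u in(115,155,160) if p[v,u].max()<75])
for u,v in [(300,222),(302,210)]: print((P[v,u]*1000).round(0))
p,d=capture("top");Q=cloud("top",d)
print("top view body pts"); 
for x,y in[(120,330),(150,360),(130,290)]:
    u,v=180+x//5,160+y//5;print((Q[v,u]*1000).round(0),p[v,u])
for i in range(4): st()
E
```

```text
[120. 234.]
[162. 271.]
190 [(115, np.float64(259.0), np.float64(-519.0), np.float64(233.0)), (155, np.float64(303.0), np.float64(-610.0), np.float64(260.0)), (160, np.float64(307.0), np.float64(-608.0), np.float64(259.0))]
196 [(115, np.float64(259.0), np.float64(-521.0), np.float64(228.0)), (155, np.float64(303.0), np.float64(-609.0), np.float64(255.0)), (160, np.float64(307.0), np.float64(-606.0), np.float64(254.0))]
202 [(155, np.float64(303.0), np.float64(-608.0), np.float64(249.0)), (160, np.float64(306.0), np.float64(-605.0), np.float64(248.0))]
208 [(155, np.float64(302.0), np.float64(-607.0), np.float64(244.0)), (160, np.float64(306.0), np.float64(-603.0), np.float64(242.0))]
214 [(115, np.float64(51.0), np.float64(755.0), np.float64(-263.0)), (155, np.float64(302.0), np.float64(-607.0), np.float64(239.0)), (160, np.float64(305.0), np.float64(-603.0), np.float64(237.0))]
220 [(115, np.float64(39.0), np.float64(809.0), np.float64(-309.0)), (155, np.float64(301.0), np.float64(-606.0), np.float64(233.0)), (160, np.float64(305.0), np.float64(-604.0), np.float64(232.0))]
226 [(11
[... 258 characters left out ...]
)]
238 []
[ 563. -123.   21.]
[600.  -6.   2.]
top view body pts
[468. -50. 161.] [60 64 67]
[458. -60. 159.] [61 63 67]
[481. -52. 159.] [60 63 67]
t 3.0 p [ 0.5384 -0.0203  0.0074] yaw 9.83 F [ 0.  -0.1  0.6] gap 0.0875 q [-11.  12. 108.   0.  59. -20.]
 cmd [ 0.537  -0.0225  0.006 ]
t 3.0 p [ 0.5384 -0.0203  0.0074] yaw 9.83 F [ 0.  -0.1  0.6] gap 0.0875 q [-11.  12. 108.   0.  59. -20.]
 cmd [ 0.537  -0.0225  0.006 ]
t 3.0 p [ 0.5384 -0.0203  0.0074] yaw 9.83 F [ 0.  -0.1  0.6] gap 0.0875 q [-11.  12. 108.   0.  59. -20.]
 cmd [ 0.537  -0.0225  0.006 ]
t 3.0 p [ 0.5384 -0.0203  0.0074] yaw 9.83 F [ 0.  -0.1  0.6] gap 0.0875 q [-11.  12. 108.   0.  59. -20.]
 cmd [ 0.537  -0.0225  0.006 ]
```

>>> {"name": "apply_moves", "arguments": {
  "moves": [
    [[1,-0.2,0,0,0,0,0],[0,-0.333,0,0,0,0,0],[0,-0.333,0,0,0,0,0],[0,-0.333,0,0,0,0,0],[0,-0.333,0,0,0,0,0],[0,-0.333,0,0,0,0,0]]
  ],
  "newtons": 20
}}

```text
time: 3.6
position: [0.536, -0.0199, 0.0546]
ee_rot: [[-0.001, 0.985, 0.171], [0.001, 0.171, -0.985], [-1.0, -0.001, -0.001]]
contact_force: [-0.2, 0.7, -0.6]
finger_gap: 0.055
```

```bash
python3 - <<'E'
from plan import *
st()
p,d=capture("side");crop(p,190,110,330,215,5,"pics/s4.png");P=cloud("side",d)
E
```

```text
t 3.6 p [ 0.536  -0.0199  0.0546] yaw 9.83 F [-0.2  0.7 -0.6] gap 0.055 q [-11.   8. 107.   0.  65. -20.]
 cmd [ 0.537  -0.0225  0.006 ]
```

>>> {"name": "apply_moves", "arguments": {
  "moves": [
    [[-1,0,0,0,0,0,0],[-1,0,0,0,0,0,0],[-1,0,0,0,0,0,0],[-1,0,0,0,0,0,0],[-1,0,0,0,0,0,0]]
  ]
}}

```text
time: 4.15
position: [0.537, -0.0201, 0.0558]
ee_rot: [[0.001, 0.985, 0.171], [0.0, 0.171, -0.985], [-1.0, 0.001, -0.0]]
contact_force: [0.1, 0.2, 0.2]
finger_gap: 0.0111
```

```bash
python3 - <<'E'
from plan import *
st()
p,d=capture("side");crop(p,190,110,330,215,5,"pics/s5.png");P=cloud("side",d)
for u in(275,278,280):print([(v,*(P[v,u]*1000).round(0)) for v in range(170,200,3) if p[v,u].max()<75])
E
```

```text
t 4.15 p [ 0.537  -0.0201  0.0558] yaw 9.83 F [0.1 0.2 0.2] gap 0.0111 q [-11.   8. 107.   0.  65. -20.]
 cmd [ 0.537  -0.0225  0.006 ]
[(170, np.float64(525.0), np.float64(-35.0), np.float64(112.0)), (173, np.float64(527.0), np.float64(-30.0), np.float64(104.0)), (176, np.float64(526.0), np.float64(-33.0), np.float64(98.0))]
[]
[(170, np.float64(542.0), np.float64(-13.0), np.float64(106.0)), (173, np.float64(541.0), np.float64(-16.0), np.float64(99.0))]
```

View pics/s4.png

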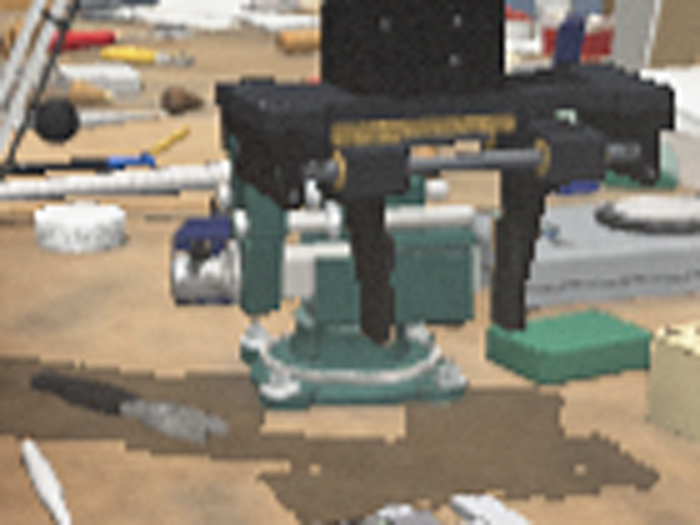

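View pics/s5.png

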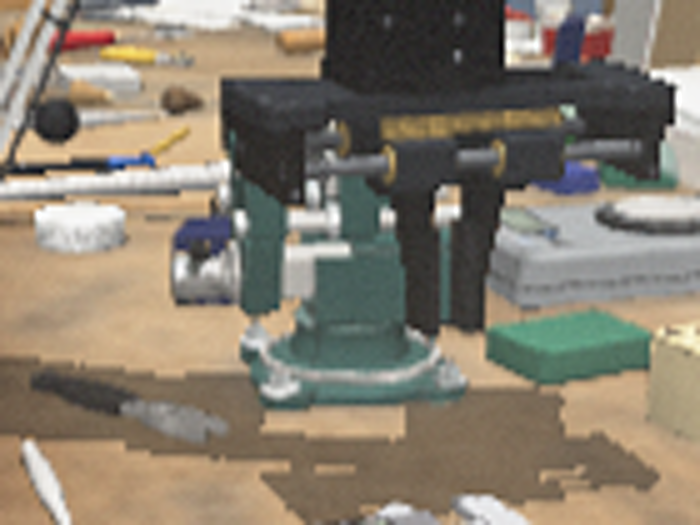

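>>> {"name": "apply_moves", "arguments": {
  "moves": [
    [[1,0,0,0.015,0,0,0],[1,0,0,0.015,0,0,0],[1,0,0,0.015,0,0,0],[1,0,0,0.015,0,0,0],[1,0,0,0.015,0,0,0],[1,0,0,0.015,0,0,0],[1,0,0,0.015,0,0,0],[1,0,0,0.015,0,0,0],[1,0.133,0,0.015,0,0,0],[1,0.25,0,0.015,0,0,0],[1,0.333,0,0.015,0,0,0],[1,0.333,0,0.015,0,0,0]]
  ]
}}

```text
time: 5.4
position: [0.5356, -0.022, 0.0039]
ee_rot: [[-0.003, 0.985, 0.171], [0.001, 0.171, -0.985], [-1.0, -0.003, -0.002]]
contact_force: [0.4, 0.6, -0.7]
finger_gap: 0.0859
```

>>> {"name": "apply_moves", "arguments": {
  "moves": [
    [[-1,0,0,0,0,0,0],[-1,0,0,0,0,0,0],[-1,0,0,0,0,0,0],[-1,0,0,0,0,0,0],[-1,0,0,0,0,0,0],[-1,0,0,0,0,0,0],[-1,0,0,0,0,0,0]]
  ],
  "newtons": 15
}}

```text
time: 6.1
position: [0.5375, -0.0223, 0.006]
ee_rot: [[0.001, 0.985, 0.171], [0.0, 0.171, -0.985], [-1.0, 0.001, -0.0]]
contact_force: [-0.2, -0.9, 0.8]
finger_gap: 0.0395
```

```bash
python3 - <<'E'
from plan import *
st()
p,d=capture("side");crop(p,190,150,330,255,5,"pics/s6.png")
p,d=capture("top");crop(p,180,160,280,260,5,"pics/t6.png")
E
```

```text
t 6.1 p [ 0.5375 -0.0223  0.006 ] yaw 9.83 F [-0.2 -0.9  0.8] gap 0.0395 q [-11.  12. 108.   0.  59. -21.]
 cmd [ 0.537  -0.0225  0.006 ]
```

View pics/s6.png

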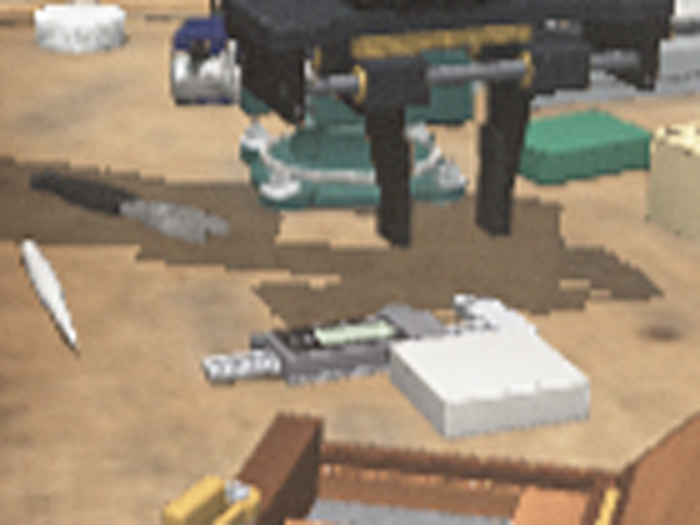

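View pics/t6.png

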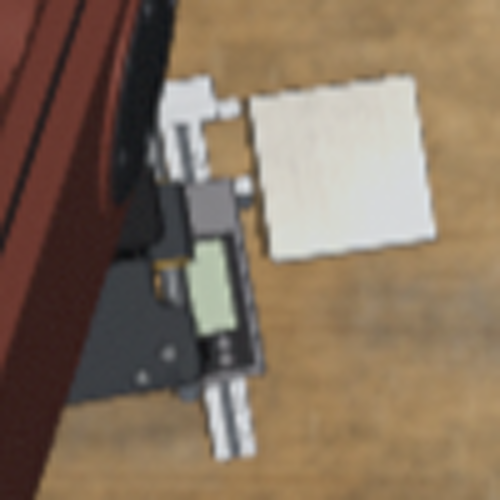

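```bash
python3 - <<'E'
from plan import *
y=np.array([.9857,.1685,0]);x=np.array([.1685,-.9857,0])
T=np.array([.537,-.0222,.005])
for k in(-.027,.027):
  for o in(0.03,.035,.04,.045):print(k,o,((w2px("side",T+k*y+.0095*x+[0,0,o])-[190,150])*5).round(0))
E
```

```text
-0.027 0.03 [394. 266.]
-0.027 0.035 [394. 256.]
-0.027 0.04 [394. 245.]
-0.027 0.045 [394. 235.]
0.027 0.03 [503. 254.]
0.027 0.035 [503. 243.]
0.027 0.04 [503. 233.]
0.027 0.045 [504. 223.]
```

>>> {"name": "apply_moves", "arguments": {
  "moves": [
    [[1,0,0,0,0,0,0],[1,0,0,0,0,0,0],[1,0,0,0,0,0,0],[1,0,0,0,0,0,0],[1,0,0,0,0,0,0],[1,0,0,0,0,0,0],[1,0,0,0,0,0,0],[1,0.1,0,0,0,0,0],[1,0.18,0,0,0,0,0],[1,0.23,0,0,0,0,0],[1,0.247,0,0,0,0,0],[1,0.247,0,0,0,0,0]]
  ]
}}

```text
time: 7.4
position: [0.5367, -0.0222, -0.0321]
ee_rot: [[-0.001, 0.985, 0.171], [0.001, 0.171, -0.985], [-1.0, -0.001, -0.001]]
contact_force: [-0.0, -0.3, 0.2]
finger_gap: 0.087
```

```bash
python3 - <<'E'
from plan import *
st()
p,d=capture("side");crop(p,190,150,330,255,5,"pics/s7.png")
p,d=capture("top");crop(p,180,160,280,260,5,"pics/t7.png")
E
```

```text
t 7.4 p [ 0.5367 -0.0222 -0.0321] yaw 9.82 F [-0.  -0.3  0.2] gap 0.087 q [-11.  16. 109.   0.  55. -21.]
 cmd [ 0.537  -0.0225  0.006 ]
```

View pics/s7.png

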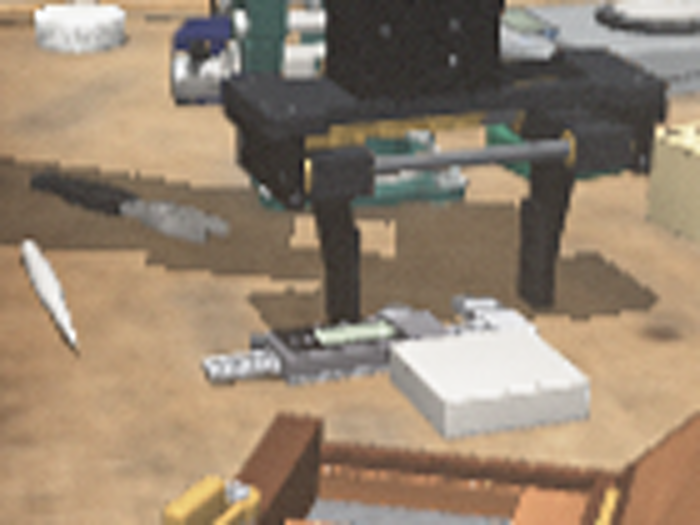

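>>> {"name": "apply_moves", "arguments": {
  "moves": [
    [[1,0.015,0,0,0,0,0],[1,0.023,0,0,0,0,0],[-1,0.023,0,0,0,0,0],[-1,0.023,0,0,0,0,0],[-1,0.023,0,0,0,0,0],[-1,0.023,0,0,0,0,0],[-1,0.023,0,0,0,0,0],[-1,0.023,0,0,0,0,0],[-1,0.023,0,0,0,0,0],[-1,0.023,0,0,0,0,0],[-1,0.023,0,0,0,0,0]]
  ],
  "newtons": 20
}}

```text
time: 8.6
position: [0.5375, -0.0223, -0.0345]
ee_rot: [[0.001, 0.985, 0.171], [0.0, 0.171, -0.985], [-1.0, 0.001, -0.0]]
contact_force: [-0.8, 0.7, 1.8]
finger_gap: 0.0354
```

```bash
python3 - <<'E'
from plan import *
st()
p,d=capture("side");crop(p,190,150,330,255,5,"pics/s8.png")
p,d=capture("top");crop(p,180,160,280,260,5,"pics/t8.png")
st()
E
```

```text
t 8.6 p [ 0.5375 -0.0223 -0.0345] yaw 9.83 F [-0.8  0.7  1.8] gap 0.0354 q [-11.  16. 109.   0.  55. -21.]
 cmd [ 0.537  -0.0225  0.006 ]
t 8.7 p [ 0.5375 -0.0223 -0.0346] yaw 9.83 F [-0.7 -0.5  1.3] gap 0.0354 q [-11.  16. 109.   0.  55. -21.]
 cmd [ 0.537  -0.0225  0.006 ]
```

View pics/s8.png

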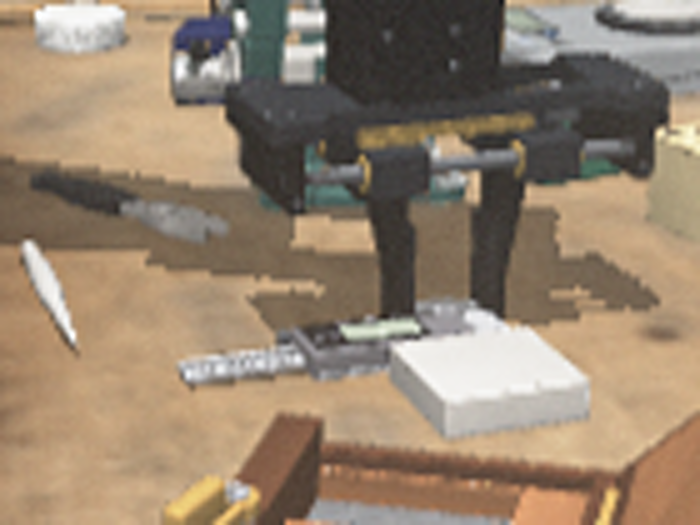

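View pics/t8.png

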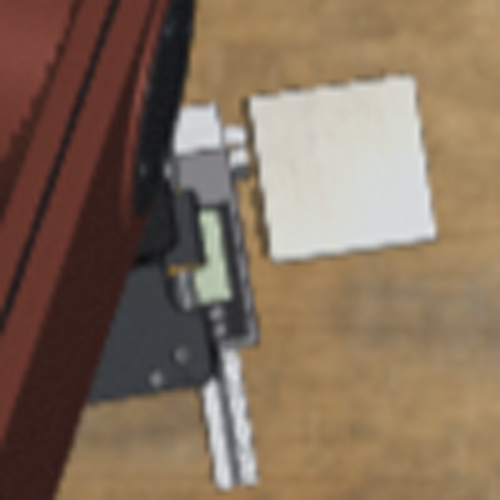

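>>> {"name": "apply_moves", "arguments": {
  "moves": [
    [[-1,0,0,-0.05,0,0,0],[-1,0,0,-0.12,0,0,0],[-1,0,0,-0.19,0,0,0],[-1,0,0,-0.26,0,0,0],[-1,0,0,-0.33,0,0,0],[-1,0,0,-0.37,0,0,0],[-1,0,0,-0.37,0,0,0],[-0.1,0,0,-0.37,0,0,0],[-0.1,0,0,-0.37,0,0,0],[-0.1,-0.2,0,-0.37,0,0,0],[-0.1,-0.5,0,-0.37,0,0,0],[-0.1,-0.7,0,-0.37,0,0,0]]
  ]
}}

```text
time: 9.9
position: [0.5286, 0.0318, 0.0726]
ee_rot: [[0.002, 0.985, 0.17], [0.0, 0.17, -0.985], [-1.0, 0.002, 0.0]]
contact_force: [0.2, -0.1, 1.0]
finger_gap: 0.0388
```

```bash
python3 - <<'E'
from plan import *
st()
p,d=capture("side");crop(p,190,100,330,255,4,"pics/s9.png")
p,d=capture("top");crop(p,160,160,280,260,5,"pics/t9.png")
E
```

```text
t 9.9 p [0.5286 0.0318 0.0726] yaw 9.79 F [ 0.2 -0.1  1. ] gap 0.0388 q [ -5.   6. 108.   0.  66. -15.]
 cmd [ 0.537  -0.0225  0.006 ]
```

View pics/s9.png

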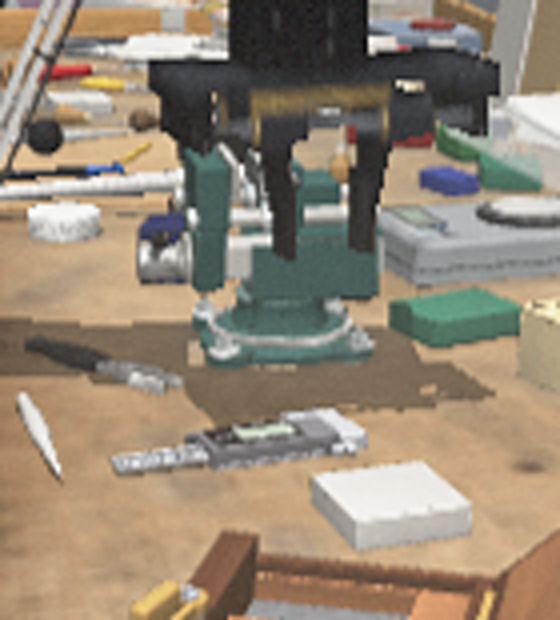

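View pics/t9.png

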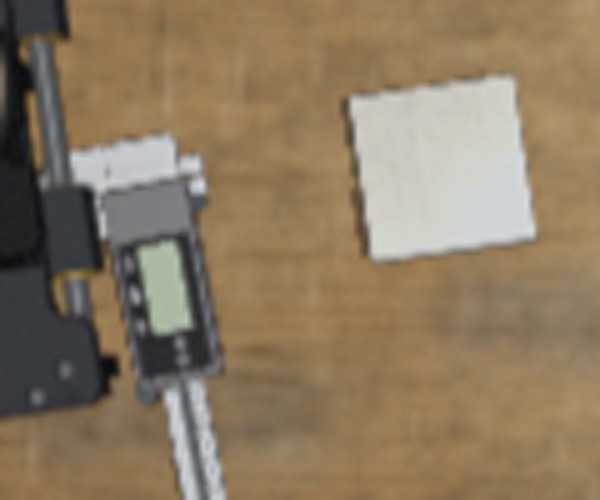

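```bash
python3 - <<'E'
from cal import *
p,d=capture("top");np.save("pics/t10.npy",p);run(p,160,160,280,270,"pics/d9.png",S=5)
E
```

```text
slide centre [0.5202 0.0152] len 0.1648 0.087 angle long 1.3100000000000023 
 [[ 0.6016  0.0608]
 [ 0.6033 -0.0261]
 [ 0.4385 -0.0299]
 [ 0.4373  0.0563]]
bright1 area27915 centre [ 0.5385 -0.1157] len 0.0684 0.0676 angle long 9.099999999999994 
 [[ 0.5668 -0.0769]
 [ 0.5777 -0.1436]
 [ 0.5101 -0.1545]
 [ 0.4994 -0.0879]]
bright2 area5019 centre [0.5384 0.0055] len 0.0528 0.0244 angle long 90.98 
 [[ 0.5501  0.0322]
 [ 0.551  -0.0206]
 [ 0.5266 -0.0211]
 [ 0.5258  0.0316]]
bright4 area3140 centre [ 0.4888 -0.0059] len 0.0349 0.0153 angle long 11.77000000000001 
 [[ 0.5044  0.0051]
 [ 0.5074 -0.0099]
 [ 0.4732 -0.017 ]
 [ 0.4702 -0.002 ]]
bright6 area2000 centre [ 0.4257 -0.0249] len 0.0547 0.0072 angle long 12.580000000000013 
 [[ 0.4516 -0.0154]
 [ 0.4531 -0.0224]
 [ 0.3997 -0.0343]
 [ 0.3982 -0.0273]]
bright7 area1905 centre [ 0.4225 -0.0145] len 0.0528 0.0066 angle long 12.259999999999991 
 [[ 0.4476 -0.0057]
 [ 0.449  -0.0121]
 [ 0.3974 -0.0233]
 [ 0.396  -0.0169]]
```

View pics/d9.png

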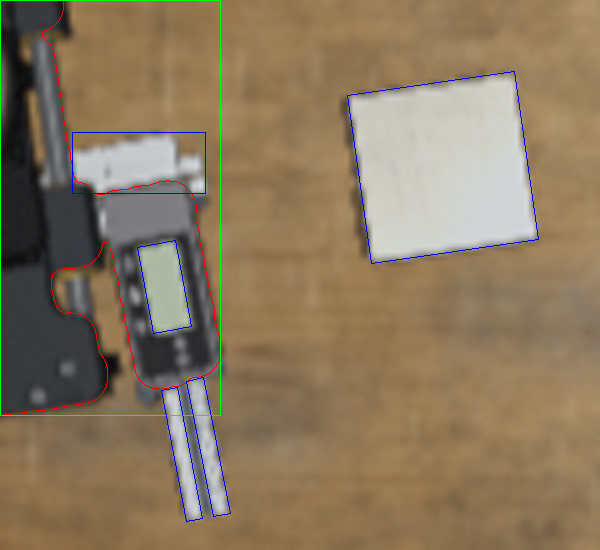

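```bash
python3 - <<'E'
from plan import *
st()
P=lambda z:(.4757,-.0086,z)
plan([(P(.06),-78.5,1),(P(.02),-78.5,1),(P(-.015),-78.5,1),(P(-.03),-78.5,1),(P(-.036),-78.5,1)],True)
E
```

```text
t 10.05 p [0.5303 0.0317 0.0731] yaw 9.79 F [ 0.5  0.6 -0.2] gap 0.0392 q [ -5.   6. 108.   0.  66. -15.]
 cmd [ 0.537  -0.0225  0.006 ]
[1, 0.085, -0.405, 0.203, 0.981, -0.002, -0.004] 
[1, 0.352, -0.406, 0.202, 0.981, -0.002, -0.004] 
[1, 0.585, -0.408, 0.202, 0.981, -0.002, -0.004] 
[1, 0.685, -0.408, 0.202, 0.981, -0.002, -0.004] 
[1, 0.725, -0.409, 0.202, 0.981, -0.002, -0.004]
```

>>> {"name": "apply_moves", "arguments": {
  "moves": [
    [[1,0.085,-0.405,0.203,0.981,-0.002,-0.004],[1,0.085,-0.405,0.203,0.981,-0.002,-0.004],[1,0.085,-0.405,0.203,0.981,-0.002,-0.004],[1,0.085,-0.405,0.203,0.981,-0.002,-0.004],[1,0.085,-0.405,0.203,0.981,-0.002,-0.004],[1,0.085,-0.405,0.203,0.981,-0.002,-0.004],[1,0.085,-0.405,0.203,0.981,-0.002,-0.004],[1,0.085,-0.405,0.203,0.981,-0.002,-0.004],[1,0.085,-0.405,0.203,0.981,-0.002,-0.004],[1,0.085,-0.405,0.203,0.981,-0.002,-0.004],[1,0.085,-0.405,0.203,0.981,-0.002,-0.004],[1,0.085,-0.405,0.203,0.981,-0.002,-0.004]]
  ]
}}

```text
time: 11.25
position: [0.4719, -0.0081, 0.0559]
ee_rot: [[-0.009, 0.199, -0.98], [0.002, -0.98, -0.199], [-1.0, -0.003, 0.008]]
contact_force: [-0.1, 0.2, 0.0]
finger_gap: 0.0868
```

```bash
python3 - <<'E'
from plan import *
st()
p,d=capture("top");crop(p,160,160,280,260,5,"pics/t11.png")
st()
P=lambda z:(.4757,-.0086,z)
plan([(P(.02),-78.5,1),(P(-.015),-78.5,1),(P(-.03),-78.5,1),(P(-.036),-78.5,1)],True)
E
```

```text
t 11.25 p [ 0.4719 -0.0081  0.0559] yaw -78.51 F [-0.1  0.2  0. ] gap 0.0868 q [-11.  -0. 116.   0.  65.  68.]
 cmd [ 0.4756 -0.0086 -0.036 ]
t 11.3 p [ 0.472  -0.0081  0.0561] yaw -78.42 F [-0.1  0.1 -0.1] gap 0.087 q [-11.  -0. 116.   0.  65.  68.]
 cmd [ 0.4756 -0.0086 -0.036 ]
[1, 0.24, 0.009, -0.025, 0.001, 0.005, 0.002] 
[1, 0.474, 0.01, -0.027, 0.001, 0.005, 0.002] 
[1, 0.574, 0.01, -0.028, 0.001, 0.005, 0.002] 
[1, 0.614, 0.01, -0.028, 0.001, 0.005, 0.002]
```

View pics/t11.png

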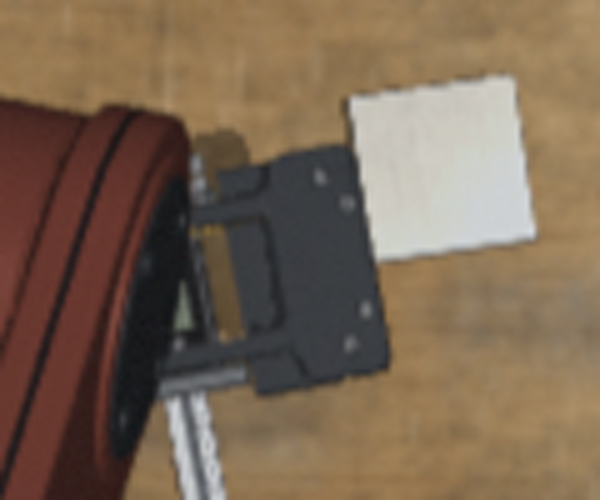

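>>> {"name": "apply_moves", "arguments": {
  "moves": [
    [[1,0.24,0.009,-0.025,0.001,0.005,0.002],[1,0.474,0.01,-0.027,0.001,0.005,0.002],[1,0.574,0.01,-0.028,0.001,0.005,0.002],[1,0.614,0.01,-0.028,0.001,0.005,0.002],[1,0.614,0.01,-0.028,0.001,0.005,0.002],[-1,0.614,0.01,-0.028,0.001,0.005,0.002],[-1,0.614,0.01,-0.028,0.001,0.005,0.002],[-1,0.614,0.01,-0.028,0.001,0.005,0.002],[-1,0.614,0.01,-0.028,0.001,0.005,0.002],[-1,0.614,0.01,-0.028,0.001,0.005,0.002],[-1,0.614,0.01,-0.028,0.001,0.005,0.002],[-1,0.614,0.01,-0.028,0.001,0.005,0.002]]
  ],
  "newtons": 35
}}

```text
time: 12.5
position: [0.4772, -0.0085, -0.0345]
ee_rot: [[0.003, 0.199, -0.98], [-0.0, -0.98, -0.199], [-1.0, 0.001, -0.003]]
contact_force: [0.0, -0.6, 0.1]
finger_gap: 0.0392
```

```bash
python3 - <<'E'
from plan import *
st()
p,d=capture("side");crop(p,190,140,330,250,5,"pics/s12.png")
E
```

```text
t 12.5 p [ 0.4772 -0.0085 -0.0345] yaw -78.55 F [ 0.  -0.6  0.1] gap 0.0392 q [-11.   9. 118.   0.  53.  68.]
 cmd [ 0.4757 -0.0085 -0.036 ]
```

View pics/s12.png

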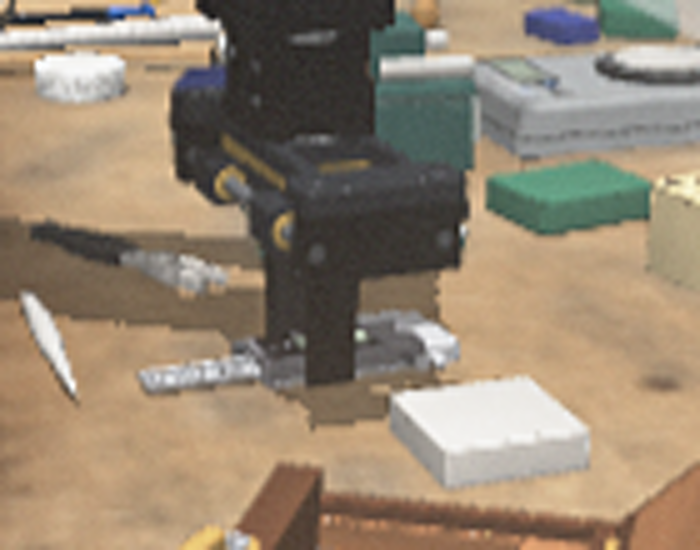

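>>> {"name": "apply_moves", "arguments": {
  "moves": [
    [[-1,0,0,0,0,0,0],[-1,0,0,0,0,0,0],[-1,0,0,0,0,0,0],[-1,-0.1,0,0,0,0,0],[-1,-0.3,0,0,0,0,0],[-1,-0.6,0,0,0,0,0],[-1,-0.8,0,0,0,0,0],[-1,-0.8,0,0,0,0,0]]
  ],
  "newtons": 35
}}

```text
time: 13.35
position: [0.4807, -0.0093, 0.0903]
ee_rot: [[0.012, 0.199, -0.98], [-0.002, -0.98, -0.199], [-1.0, 0.004, -0.011]]
contact_force: [0.3, 0.2, -2.0]
finger_gap: 0.0338
```

```bash
python3 - <<'E'
from plan import *
st()
p,d=capture("side");crop(p,190,80,330,250,4,"pics/s13.png")
z=np.load("pics/top0.npz");p,d=z["p"],z["d"]
hsv=cv2.cvtColor(p,cv2.COLOR_RGB2HSV)
Q=cloud("top",d)
def c2(x,y):return (x+.5)/5-.5+280,(y+.5)/5-.5+135
# walls: outer corners of body at given heights
for n,(x,y),zz in[("front-left (+y) corner",(47,552),.038),("front-right(-y)",(470,742),.038),("back-left hinge",(185,258),.028),("back right hinge",(595,440),.028),("pivot",(272,631),.05)]:
    print(n,px2w("top",*c2(x,y),zz).round(4))
for n,(x,y) in [("felt",(180,450)),("felt2",(300,500)),("felt3",(440,540)),("island",(500,470)),("islandL",(290,370)),("rail",(150,590)),("lidmid",(480,220))]:
    u,v=map(int,c2(x,y));print(n,np.nanmedian(Q[v-2:v+3,u-2:u+3].reshape(-1,3),0).round(4))
E
```

```text
t 13.35 p [ 0.4807 -0.0093  0.0903] yaw -78.55 F [ 0.3  0.2 -2. ] gap 0.0338 q [-11.  -3. 114.  -0.  68.  68.]
 cmd [ 0.4757 -0.0085 -0.036 ]
front-left (+y) corner [ 0.4364 -0.1976  0.038 ]
front-right(-y) [ 0.3653 -0.3623  0.038 ]
back-left hinge [ 0.5525 -0.2507  0.028 ]
back right hinge [ 0.4832 -0.4134  0.028 ]
pivot [ 0.4076 -0.2836  0.05  ]
felt [ 0.4786 -0.2503  0.008 ]
felt2 [ 0.4594 -0.2985  0.0077]
felt3 [ 0.4441 -0.3553  0.008 ]
island [ 0.4722 -0.3761  0.0213]
islandL [ 0.5105 -0.2924  0.021 ]
rail [ 0.4233 -0.2365  0.0378]
lidmid [ 0.5641 -0.3554  0.0802]
```

View pics/s13.png

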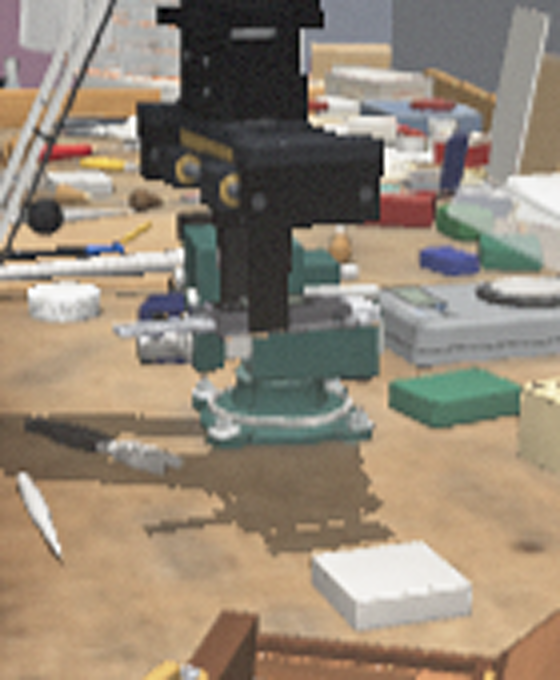

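```bash
cat > case.py <<'E'
from plan import *
yc=66.8;a=np.radians(yc)
Y=np.array([np.cos(a),np.sin(a),0]);X=np.array([np.sin(a),-np.cos(a),0]);O=np.array([.4621,-.3072,0])
def toc(p):return np.array([(p-O)@X,(p-O)@Y,p[2]])
def tow(c):return O+c[0]*X+c[1]*Y+np.array([0,0,c[2]])
E
python3 - <<'E'
from case import *
def c2(x,y):return (x+.5)/5-.5+280,(y+.5)/5-.5+135
for n,q in dict(RB_TL=(440,398),RB_BL=(398,488),RB_BR=(522,545),RF_TL=(370,548),RF_TR=(498,600),RF_BL=(340,628),LB_TR=(325,350),LB_BR=(297,420),LB_BL=(237,390),LF_TR=(250,517),LF_BR=(222,585),LF_TL=(215,503),LF_BL=(193,568),LBthin_L=(178,348)).items():
    print(n,(toc(px2w("top",*c2(*q),.021))*1000).round(1))
for n,q in dict(rightchannel_end=(505,560),left_end=(92,523),lefttop=(170,350)).items():
    print(n,(toc(px2w("top",*c2(*q),.008))*1000).round(1))
E
```

```text
RB_TL [ 52.3 -27.7  21. ]
RB_BL [ 12.8 -26.7  21. ]
RB_BR [ 12.2 -80.7  21. ]
RF_TL [-13.5 -26.   21. ]
RF_TR [-11.6 -80.6  21. ]
RF_BL [-47.1 -27.8  21. ]
LB_TR [51.  21.7 21. ]
LB_BR [21.1 20.7 21. ]
LB_BL [22.2 47.2 21. ]
LF_TR [-21.6  22.3  21. ]
LF_BR [-50.6  21.7  21. ]
LF_TL [-22.2  37.2  21. ]
LF_BL [-49.1  34.8  21. ]
LBthin_L [27.9 75.3 21. ]
rightchannel_end [  5.  -79.6   8. ]
left_end [-48.9  77.7   8. ]
lefttop [27.2 77.2  8. ]
```

```bash
python3 - <<'E'
from case import *
st()
T=tow([0,.0033,.088]);print(T)
p0=np.array([.4757,-.0085,.088])
m=(p0+T)/2
plan([(m,-51,-1)],True)
plan([(T,-23.2,-1)])
E
```

```text
t 13.4 p [ 0.4788 -0.0089  0.0875] yaw -78.55 F [-0.5 -0.6 -1.5] gap 0.0335 q [-11.  -3. 115.  -0.  68.  68.]
 cmd [ 0.4757 -0.0085 -0.036 ]
[ 0.46340001 -0.30416685  0.088     ]
[-1, -0.002, 0.951, 0.255, -0.306, -0.004, -0.003] 
[-1, -0.0, 0.74, 0.652, -0.309, -0.0, 0.0]
```

>>> {"name": "apply_moves", "arguments": {
  "moves": [
    [[-1,-0.002,0.2,0.055,-0.06,0,0],[-1,-0.002,0.45,0.12,-0.14,0,0],[-1,-0.002,0.7,0.19,-0.22,0,0],[-1,-0.002,0.951,0.255,-0.306,-0.004,-0.003],[-1,-0.002,0.951,0.255,-0.306,-0.004,-0.003]]
  ]
}}

```text
time: 13.9
position: [0.4661, -0.1595, 0.0837]
ee_rot: [[-0.008, 0.629, -0.777], [0.001, -0.777, -0.629], [-1.0, -0.006, 0.006]]
contact_force: [-0.2, -0.1, -2.2]
finger_gap: 0.0334
```

>>> {"name": "apply_moves", "arguments": {
  "moves": [
    [[-1,0,0.2,0.16,-0.08,0,0],[-1,0,0.4,0.34,-0.16,0,0],[-1,0,0.6,0.52,-0.24,0,0],[-1,0,0.74,0.652,-0.309,0,0],[-1,0,0.74,0.652,-0.309,0,0],[-1,0,0.74,0.652,-0.309,0,0]]
  ]
}}

```text
time: 14.5
position: [0.4603, -0.3026, 0.0834]
ee_rot: [[-0.008, 0.918, -0.397], [0.004, -0.397, -0.918], [-1.0, -0.009, -0.001]]
contact_force: [-0.5, -0.1, -2.2]
finger_gap: 0.0335
```

```bash
python3 - <<'E'
from case import *
st()
p,d=capture("top");crop(p,280,135,430,285,4,"pics/t14.png");np.savez("pics/t14.npz",p=p,d=d)
p,d=capture("side");crop(p,190,120,400,310,3.5,"pics/s14.png")
st()
E
```

```text
t 14.5 p [ 0.4603 -0.3026  0.0834] yaw -23.4 F [-0.5 -0.1 -2.2] gap 0.0335 q [-41.   8. 104.  -0.  68. -18.]
 cmd [ 0.4635 -0.3042  0.088 ]
t 14.6 p [ 0.4608 -0.3018  0.0841] yaw -23.26 F [-0.8  0.3 -0.3] gap 0.0335 q [-41.   8. 104.  -0.  68. -18.]
 cmd [ 0.4635 -0.3042  0.088 ]
```

View pics/t14.png

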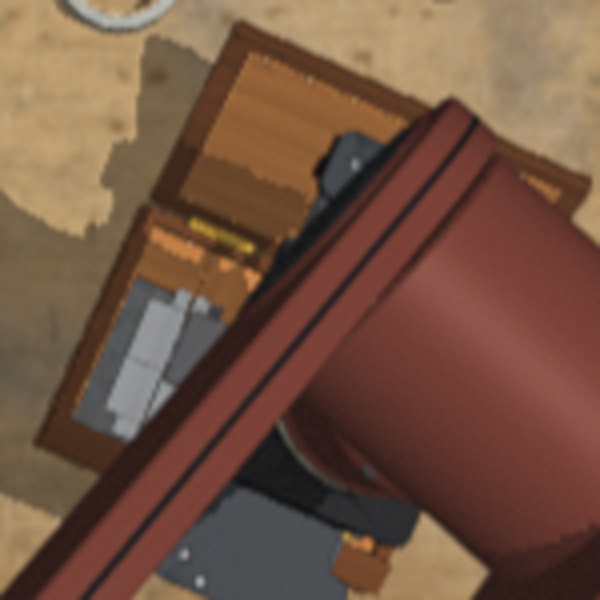

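View pics/s14.png

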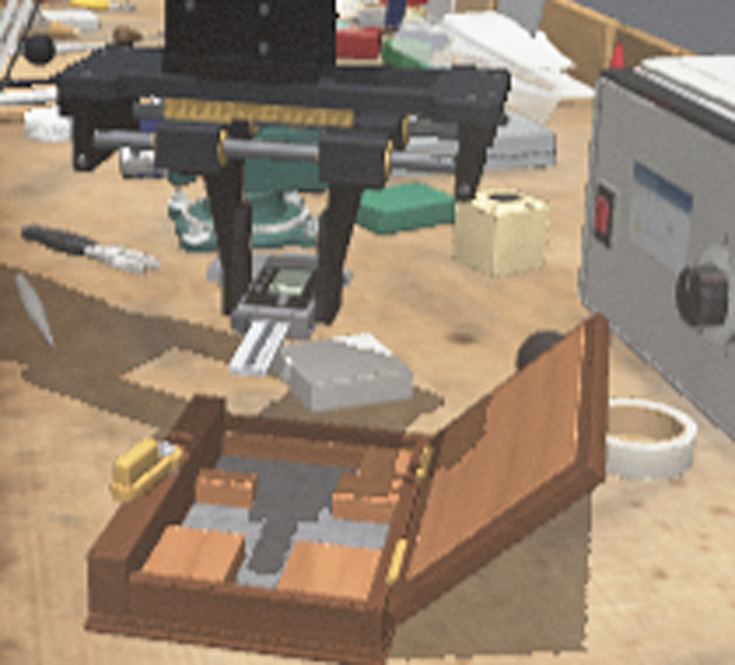

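```bash
python3 - <<'E'
from case import *
im=np.load("pics/t14.npz")["p"]
crop(im,295,195,350,250,12,"pics/t14b.png")
def c(x,y):return (x+.5)/4-.5+280,(y+.5)/4-.5+135
for q in[(152,290),(107,410),(148,300),(112,398)]:print((toc(px2w("top",*c(*q),.127))*1000).round(1))
print("TCP case",(toc(np.array([.4607,-.3020,.084]))*1000).round(1))
E
```

```text
[ 14.3  75.  127. ]
[-42.1  71.8 127. ]
[  9.5  74.9 127. ]
[-36.4  71.9 127. ]
TCP case [-3.3  4.2 84. ]
```

View pics/t14b.png

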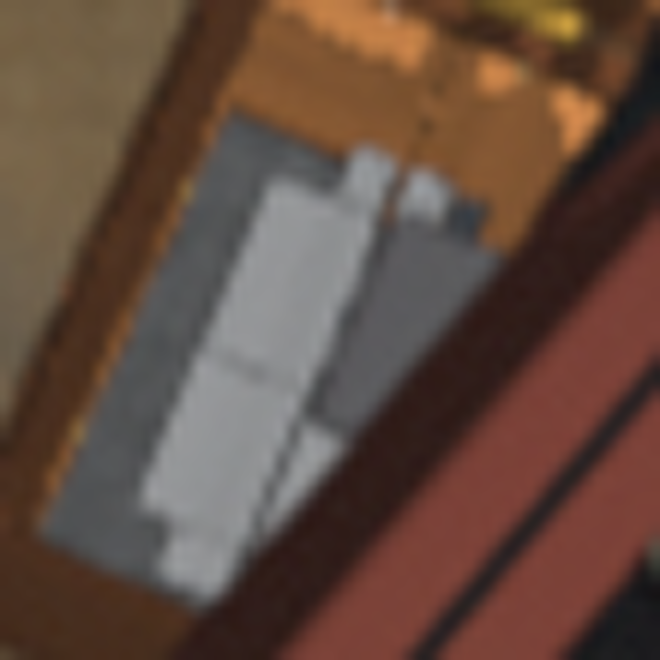

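```bash
python3 - <<'E'
from case import *
def c(x,y):return (x+.5)/12-.5+295,(y+.5)/12-.5+195
for q in[(265,180),(145,495),(370,240),(262,528),(160,580),(205,605)]:print(q,(toc(px2w("top",*c(*q),.127))*1000).round(1))
E
```

```text
(265, 180) [  9.7  74.9 127. ]
(145, 495) [-39.8  72.4 127. ]
(370, 240) [  7.9  57.3 127. ]
(262, 528) [-37.2  54.7 127. ]
(160, 580) [-50.3  65.3 127. ]
(205, 605) [-50.9  57.8 127. ]
```

```bash
python3 - <<'E'
from case import *
T=lambda z:tow([0,.005,z])
plan([(T(.084),-25.2,-1),(T(.05),-25.2,-1),(T(.02),-25.2,-1),(T(.01),-25.2,-1)],True)
E
```

```text
[-1, 0.001, 0.022, -0.004, 0.022, -0.0, 0.005] 
[-1, 0.227, 0.024, -0.004, 0.022, -0.0, 0.005] 
[-1, 0.427, 0.025, -0.004, 0.022, -0.0, 0.005] 
[-1, 0.494, 0.026, -0.004, 0.022, -0.0, 0.005]
```

>>> {"name": "apply_moves", "arguments": {
  "moves": [
    [[-1,0,0.022,-0.004,0.022,0,0.005],[-1,0.1,0.023,-0.004,0.022,0,0.005],[-1,0.227,0.024,-0.004,0.022,0,0.005],[-1,0.35,0.025,-0.004,0.022,0,0.005],[-1,0.45,0.026,-0.004,0.022,0,0.005],[-1,0.494,0.026,-0.004,0.022,0,0.005],[-1,0.494,0.026,-0.004,0.022,0,0.005]]
  ]
}}

```text
time: 15.3
position: [0.464, -0.3034, 0.0099]
ee_rot: [[-0.0, 0.905, -0.425], [-0.0, -0.425, -0.905], [-1.0, 0.0, 0.0]]
contact_force: [-0.3, 0.0, -2.3]
finger_gap: 0.0338
```

```bash
python3 - <<'E'
from case import *
st()
p,d=capture("top");crop(p,295,190,350,245,12,"pics/t15.png");np.savez("pics/t15.npz",p=p,d=d)
p,d=capture("side");crop(p,210,200,330,310,5.4,"pics/s15.png")
st()
E
```

```text
t 15.3 p [ 0.464  -0.3034  0.0099] yaw -25.15 F [-0.3  0.  -2.3] gap 0.0338 q [-41.  14. 106.  -0.  60. -16.]
 cmd [ 0.4641 -0.3026  0.01  ]
t 15.4 p [ 0.4653 -0.3047  0.0119] yaw -25.17 F [ 0.2  0.7 -1.9] gap 0.0333 q [-41.  14. 106.  -0.  60. -16.]
 cmd [ 0.4641 -0.3026  0.01  ]
```

View pics/t15.png

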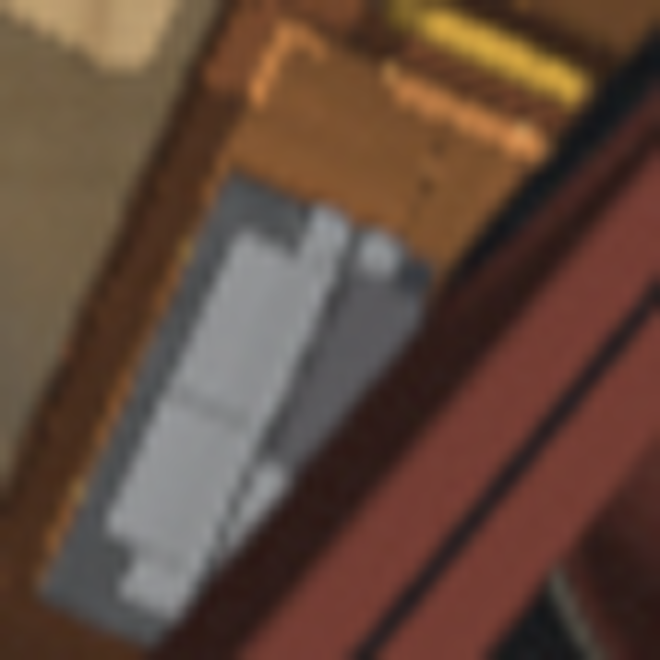

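View pics/s15.png

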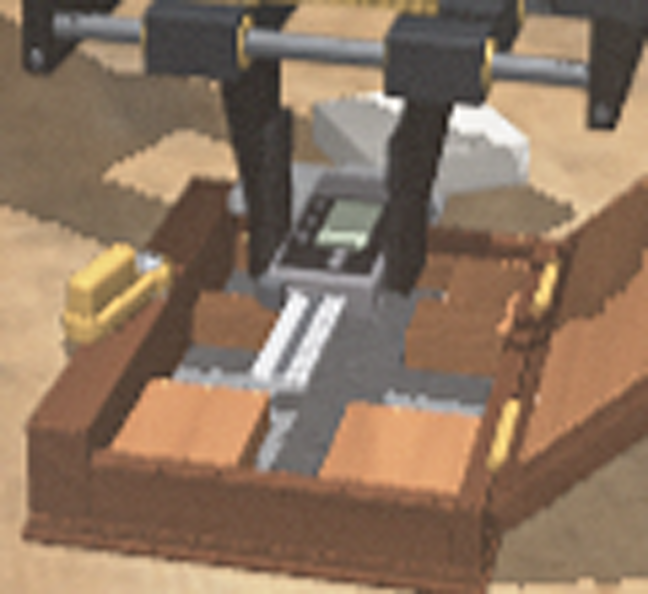

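```bash
python3 - <<'E'
from case import *
def c(x,y):return (x+.5)/12-.5+295,(y+.5)/12-.5+190
for q in[(240,235),(110,525),(330,275),(220,545),(122,590),(175,615)]:print(q,(toc(px2w("top",*c(*q),.053))*1000).round(1))
for q in[(232,175),(42,590)]:print("wall",q,(toc(px2w("top",*c(*q),.008))*1000).round(1))
print("TCP",(toc(np.array([.4647,-.304,.011]))*1000).round(1))
# beam edges seen from the side, tail end, z of beam top ~ underside+~7
def s(x,y):return x/5.4+210,y/5.4+200
for q in[(255,378),(305,388),(292,290),(345,297)]:print("beam",(toc(px2w("side",*s(*q),.045+.009))*1000).round(1))
E
```

```text
(240, 235) [15.5 74.4 53. ]
(110, 525) [-35.1  74.6  53. ]
(330, 275) [15.6 58.7 53. ]
(220, 545) [-30.9  57.3  53. ]
(122, 590) [-43.8  68.7  53. ]
(175, 615) [-44.   59.4  53. ]
wall (232, 175) [28.3 77.1  8. ]
wall (42, 590) [-48.  78.   8.]
TCP [ 1.1  4.  11. ]
beam [ -4.9 -78.5  54. ]
beam [  9.8 -80.9  54. ]
beam [ -6.9 -22.5  54. ]
beam [  9.5 -23.4  54. ]
```

>>> {"name": "apply_moves", "arguments": {
  "moves": [
    [[-1,0,-0.011,-0.003,0,0,0],[-1,0.06,-0.011,-0.003,0,0,0],[-1,0.12,-0.011,-0.003,0,0,0],[-1,0.16,-0.011,-0.003,0,0,0],[-1,0.19,-0.011,-0.003,0,0,0],[-1,0.21,-0.011,-0.003,0,0,0],[-1,0.22,-0.011,-0.003,0,0,0],[-1,0.22,-0.011,-0.003,0,0,0]]
  ]
}}

```text
time: 16.2
position: [0.4636, -0.3035, -0.0216]
ee_rot: [[0.002, 0.905, -0.426], [-0.002, -0.426, -0.905], [-1.0, 0.003, 0.001]]
contact_force: [0.1, -0.1, -1.4]
finger_gap: 0.0337
```

```bash
python3 - <<'E'
from case import *
st()
p,d=capture("top");crop(p,295,190,350,245,10,"pics/t16.png");np.savez("pics/t16.npz",p=p,d=d)
p,d=capture("side");crop(p,210,200,330,310,5,"pics/s16.png")
st()
E
```

```text
t 16.2 p [ 0.4636 -0.3035 -0.0216] yaw -25.19 F [ 0.1 -0.1 -1.4] gap 0.0337 q [-41.  17. 107.  -0.  56. -16.]
 cmd [ 0.4641 -0.3026  0.01  ]
t 16.3 p [ 0.4639 -0.3037 -0.0212] yaw -25.19 F [-0.6 -0.1 -2.5] gap 0.0336 q [-41.  17. 107.   0.  56. -16.]
 cmd [ 0.4641 -0.3026  0.01  ]
```

View pics/t16.png

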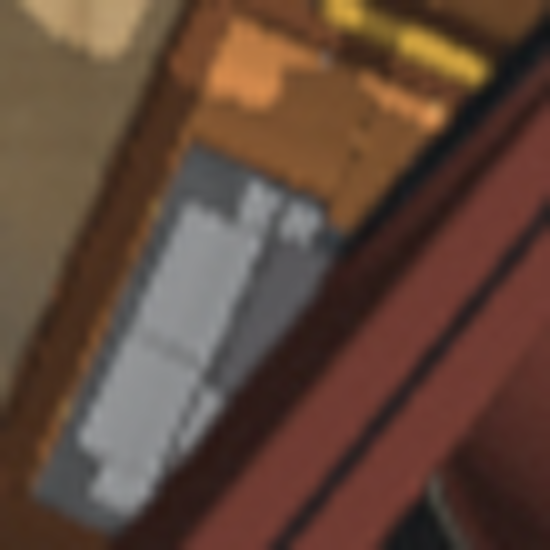

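View pics/s16.png

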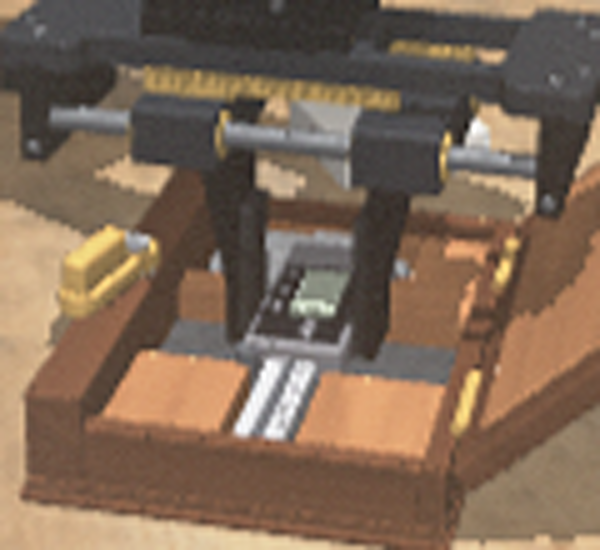

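>>> {"name": "apply_moves", "arguments": {
  "moves": [
    [[-1,0.012,0,0,0,0,0],[-1,0.022,0,0,0,0,0],[-1,0.03,0,0,0,0,0],[-1,0.03,0,0,0,0,0]]
  ]
}}

```text
time: 16.7
position: [0.4637, -0.3035, -0.0261]
ee_rot: [[0.002, 0.905, -0.426], [-0.002, -0.426, -0.905], [-1.0, 0.003, 0.001]]
contact_force: [-0.0, 0.9, -1.2]
finger_gap: 0.0339
```

```bash
python3 - <<'E'
from case import *
st()
E
```

```text
t 16.7 p [ 0.4637 -0.3035 -0.0261] yaw -25.19 F [-0.   0.9 -1.2] gap 0.0339 q [-41.  17. 107.  -0.  56. -16.]
 cmd [ 0.4641 -0.3026  0.01  ]
```

Down to the floor within a millimetre or so. One more small step, then open to about 52 mm.

>>> {"name": "apply_moves", "arguments": {
  "moves": [
    [[-1,0.006,0,0,0,0,0],[-1,0.01,0,0,0,0,0],[-1,0.01,0,0,0,0,0],[0.15,0.01,0,0,0,0,0],[0.15,0.01,0,0,0,0,0],[0.15,0.01,0,0,0,0,0],[0.15,0.01,0,0,0,0,0],[0.15,-0.1,0,0,0,0,0],[0.15,-0.3,0,0,0,0,0],[0.15,-0.6,0,0,0,0,0],[0.15,-0.9,0,0,0,0,0],[0.15,-0.9,0,0,0,0,0]]
  ]
}}

```text
time: 17.9
position: [0.4676, -0.3068, 0.1168]
ee_rot: [[0.012, 0.905, -0.425], [-0.011, -0.425, -0.905], [-1.0, 0.015, 0.004]]
contact_force: [0.7, -0.3, 1.2]
finger_gap: 0.0496
```

```bash
python3 - <<'E'
from case import *
st()
p,d=capture("top");crop(p,280,135,430,285,4,"pics/t17.png");np.savez("pics/t17.npz",p=p,d=d)
p,d=capture("side");crop(p,200,180,350,310,4.5,"pics/s17.png");np.savez("pics/s17.npz",p=p,d=d)
st()
E
```

```text
t 17.9 p [ 0.4676 -0.3068  0.1168] yaw -25.18 F [ 0.7 -0.3  1.2] gap 0.0496 q [-41.   6. 102.   0.  71. -16.]
 cmd [ 0.4641 -0.3026  0.01  ]
t 18.0 p [ 0.4644 -0.3042  0.1107] yaw -25.18 F [-0.8  0.6 -0.9] gap 0.0506 q [-41.   7. 103.  -0.  71. -16.]
 cmd [ 0.4641 -0.3026  0.01  ]
```

View pics/t17.png

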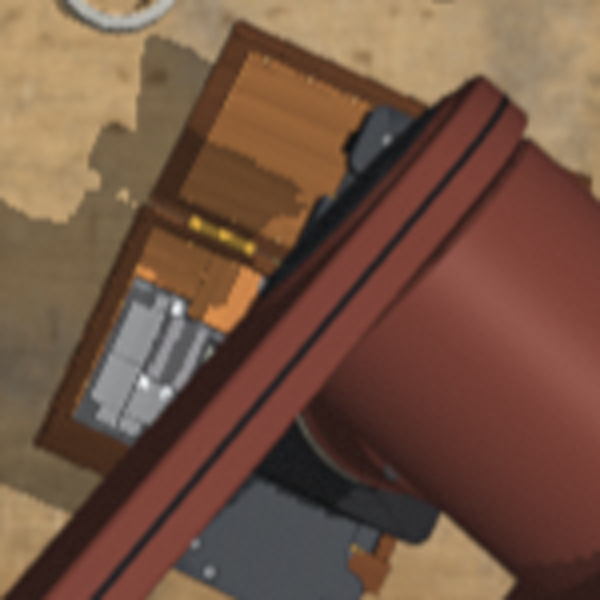

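View pics/s17.png

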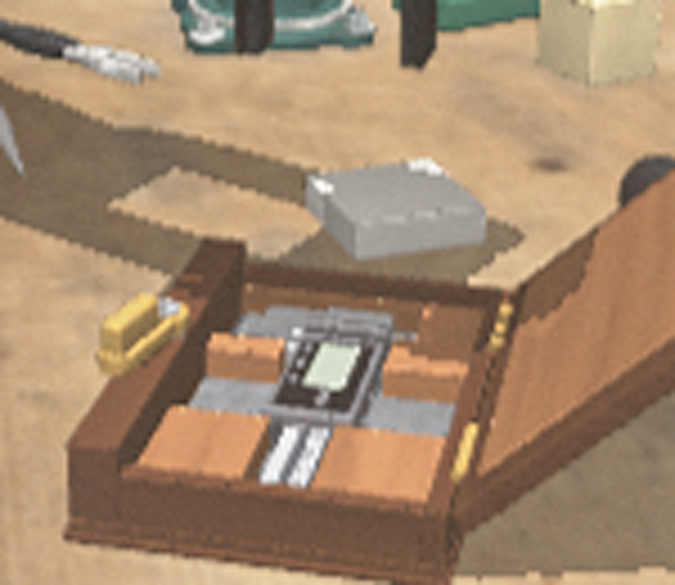

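```bash
python3 - <<'E'
from case import *
d=np.load("pics/top0.npz")["d"];Q=cloud("top",d)
# kiln points: z>0.05 near
m=(Q[...,2]>.05)&(Q[...,0]>.5)&(Q[...,1]<-.0)&(Q[...,1]>-.5)
P=Q[m];
C=np.stack([(P-O)@X,(P-O)@Y],1)
k=(P[:,1]>-.32)&(P[:,0]>.64);print("kiln min x",P[k,0].min(),"min y",P[k,1].min(),"n",k.sum(), "zmax",P[k,2].max())
lid=(C[:,0]>65)&(abs(C[:,1])<.09) 
l=(C[:,0]>.065)&(C[:,0]<.16)&(abs(C[:,1])<.085)
print("lid max x",np.percentile(C[l,0],99.5),np.percentile(P[l,2],99.5))
A=np.polyfit(C[l,0],P[l,2],1);print(A,np.degrees(np.arctan(A[0])))
for u in range(330,345,3):print(u,(Q[60:104:8,u]*1000).round(0).tolist())
E
```

```text
kiln min x 0.7042180698574159 min y -0.27686478931478475 n 13994 zmax 0.20557243935297786
lid max x 0.14600394811791337 0.1065564527919116
[ 0.90911352 -0.02257704] 42.27439815587122
330 [[750.0, -257.0, 179.0], [738.0, -258.0, 174.0], [726.0, -259.0, 170.0], [724.0, -263.0, 132.0], [724.0, -269.0, 84.0], [724.0, -275.0, 33.0]]
333 [[752.0, -263.0, 174.0], [738.0, -263.0, 175.0], [726.0, -264.0, 170.0], [724.0, -268.0, 133.0], [724.0, -274.0, 85.0], [734.0, -285.0, -1.0]]
336 [[752.0, -268.0, 175.0], [739.0, -268.0, 174.0], [726.0, -269.0, 170.0], [724.0, -274.0, 132.0], [750.0, -291.0, -0.0], [733.0, -291.0, 2.0]]
339 [[752.0, -273.0, 175.0], [739.0, -273.0, 174.0], [726.0, -274.0, 170.0], [767.0, -297.0, -0.0], [750.0, -297.0, 1.0], [733.0, -297.0, 2.0]]
342 [[817.0, -303.0, -0.0], [800.0, -303.0, 0.0], [784.0, -303.0, -0.0], [767.0, -303.0, 0.0], [750.0, -303.0, 2.0], [734.0, -304.0, -0.0]]
```

```bash
python3 - <<'E'
from case import *
plan([(tow([.085,-.03,.12]),-70,-1)],True)
plan([(tow([.178,-.03,.12]),-113.2,-1)])
E
```

```text
[-1, -0.058, 0.568, 0.205, 0.498, -0.0, -0.004] 
[-1, 0.0, 0.425, -0.452, 0.48, -0.0, 0.0]
```

>>> {"name": "apply_moves", "arguments": {
  "moves": [
    [[-1,-0.058,0.568,0.205,0.498,0,-0.004],[-1,-0.058,0.568,0.205,0.498,0,-0.004],[-1,-0.058,0.568,0.205,0.498,0,-0.004],[-1,-0.058,0.568,0.205,0.498,0,-0.004],[-1,-0.058,0.568,0.205,0.498,0,-0.004],[-1,-0.058,0.568,0.205,0.498,0,-0.004],[-1,-0.058,0.568,0.205,0.498,0,-0.004]]
  ],
  "newtons": 20
}}

```text
time: 18.7
position: [0.5263, -0.3664, 0.1154]
ee_rot: [[-0.005, 0.342, -0.94], [0.005, -0.94, -0.342], [-1.0, -0.007, 0.003]]
contact_force: [-1.2, 0.0, 0.5]
finger_gap: 0.0039
```

>>> {"name": "apply_moves", "arguments": {
  "moves": [
    [[-1,0,0.425,-0.452,0.48,0,0],[-1,0,0.425,-0.452,0.48,0,0],[-1,0,0.425,-0.452,0.48,0,0],[-1,0,0.425,-0.452,0.48,0,0],[-1,0,0.425,-0.452,0.48,0,0],[-1,0,0.425,-0.452,0.48,0,0],[-1,0,0.425,-0.452,0.48,0,0]]
  ]
}}

```text
time: 19.4
position: [0.6124, -0.4036, 0.1165]
ee_rot: [[-0.003, -0.39, -0.921], [0.004, -0.921, 0.39], [-1.0, -0.002, 0.004]]
contact_force: [0.1, -0.2, -0.2]
finger_gap: 0.0005
```

```bash
python3 - <<'E'
from case import *
st();print((toc(sense()["position"])*1000).round(1))
p,d=capture("top");crop(p,280,135,430,285,4,"pics/t18.png");np.savez("pics/t18.npz",p=p,d=d)
p,d=capture("side");crop(p,200,120,400,310,3.5,"pics/s18.png");np.savez("pics/s18.npz",p=p,d=d)
E
```

```text
t 19.4 p [ 0.6124 -0.4036  0.1165] yaw -112.94 F [ 0.1 -0.2 -0.2] gap 0.0005 q [-40.  30.  72.   0.  78.  73.]
 cmd [ 0.6139 -0.4049  0.12  ]
[176.2 -29.4 116.5]
```

View pics/t18.png

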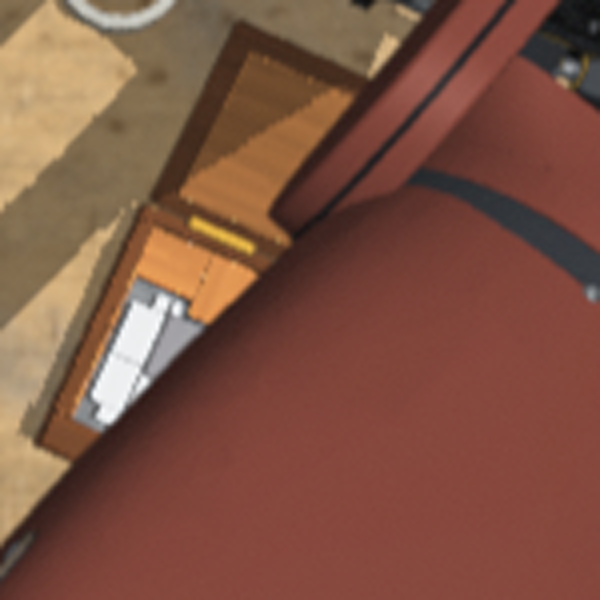

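View pics/s18.png

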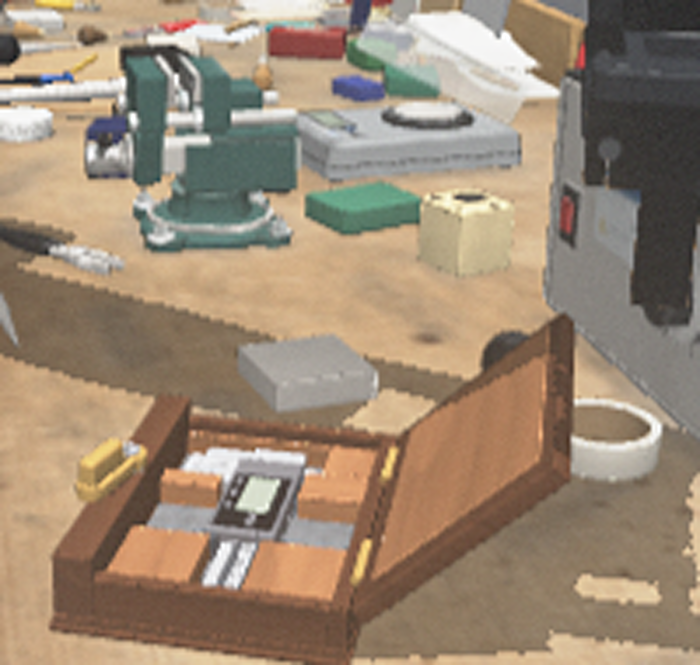

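```bash
python3 - <<'E'
from case import *
z=np.load("pics/t18.npz");Q=cloud("top",z["d"])
f=lambda q,u,v,r=1:(np.append(toc(np.nanmedian(q[v-r:v+r+1,u-r:u+r+1].reshape(-1,3),0)),0)*1000).round(1)[:3]
for n,(x,y) in dict(head=(150,325),jaw=(112,385),grey=(170,355)).items():print("top",n,f(Q,280+x//4,135+y//4))
z=np.load("pics/s18.npz");S=cloud("side",z["d"])
for n,(x,y) in dict(head=(225,465),grey=(275,470),disp=(260,495),slidelow=(245,525),beam=(232,555),beamend=(215,580),islR=(290,565),islL=(155,550),felt=(170,517)).items():print("side",n,f(S,200+int(x/3.5),120+int(y/3.5)))
E
```

```text
top head [ 8.2 62.4 17.6]
top jaw [-26.1  66.6  14.7]
top grey [-0.8 48.1 23.5]
side head [-24.   57.6  17. ]
side grey [ 4.1 42.3 23.4]
side disp [ 2.8 13.5 23.8]
side slidelow [  2.6 -18.4  23.1]
side beam [ -0.5 -35.1  17.3]
side beamend [ -3.  -58.9  17.1]
side islR [ 28.2 -48.2  22.5]
side islL [-33.7 -48.1  22. ]
side felt [-42.2   9.6   9.1]
```

>>> {"name": "apply_moves", "arguments": {
  "moves": [
    [[-1,0.2,0,0,0,0,0],[-1,0.4,0,0,0,0,0],[-1,0.547,0,0,0,0,0],[-1,0.547,0,0,0,0,0]]
  ]
}}

```text
time: 19.9
position: [0.6098, -0.4015, 0.0307]
ee_rot: [[-0.008, -0.392, -0.92], [0.008, -0.92, 0.392], [-1.0, -0.004, 0.011]]
contact_force: [-0.7, 0.7, -0.8]
finger_gap: 0.0006
```

```bash
python3 - <<'E'
from case import *
st()
f=lambda x,z:(tow([x,-.03,z-.04]),-113.2,-1)
plan([f(.17,.077),f(.158,.08),f(.146,.084),f(.134,.088),f(.122,.092),f(.110,.096),f(.1,.1),f(.09,.104),f(.085,.108)],True)
E
```

```text
t 19.9 p [ 0.6098 -0.4015  0.0307] yaw -113.09 F [-0.7  0.7 -0.8] gap 0.0006 q [-40.  35.  76.   0.  70.  74.]
 cmd [ 0.6139 -0.4049  0.12  ]
[-1, -0.042, 0.01, 0.02, 0.001, 0.007, 0.002] 
[-1, -0.061, 0.009, 0.1, 0.001, 0.007, 0.002] 
[-1, -0.087, 0.009, 0.18, 0.001, 0.007, 0.002] 
[-1, -0.113, 0.009, 0.261, 0.001, 0.007, 0.002] 
[-1, -0.138, 0.009, 0.341, 0.001, 0.007, 0.002] 
[-1, -0.164, 0.008, 0.421, 0.001, 0.007, 0.002] 
[-1, -0.19, 0.008, 0.488, 0.001, 0.007, 0.002] 
[-1, -0.216, 0.008, 0.555, 0.001, 0.007, 0.002] 
[-1, -0.242, 0.008, 0.589, 0.001, 0.007, 0.002]
```

>>> {"name": "apply_moves", "arguments": {
  "moves": [
    [[-1,-0.042,0.01,0.02,0.001,0.007,0.002],[-1,-0.061,0.009,0.1,0.001,0.007,0.002],[-1,-0.087,0.009,0.18,0.001,0.007,0.002],[-1,-0.113,0.009,0.261,0.001,0.007,0.002],[-1,-0.138,0.009,0.341,0.001,0.007,0.002],[-1,-0.164,0.008,0.421,0.001,0.007,0.002],[-1,-0.19,0.008,0.488,0.001,0.007,0.002],[-1,-0.216,0.008,0.555,0.001,0.007,0.002],[-1,-0.242,0.008,0.589,0.001,0.007,0.002],[-1,-0.242,0.008,0.589,0.001,0.007,0.002]]
  ]
}}

```text
time: 20.9
position: [0.5303, -0.3699, 0.0727]
ee_rot: [[0.006, -0.396, -0.918], [-0.004, -0.918, 0.396], [-1.0, 0.001, -0.008]]
contact_force: [-0.2, 0.2, 0.1]
finger_gap: 0.0005
```

```bash
python3 - <<'E'
from case import *
st();print((toc(sense()["position"])*1000).round(1))
p,d=capture("side");crop(p,200,120,400,310,3.5,"pics/s19.png")
f=lambda x,z:(tow([x,-.03,z-.04]),-113.2,-1)
plan([f(.075,.112),f(.065,.112),f(.05,.111),f(.038,.106),f(.025,.1),f(.014,.09),f(.004,.08),f(-.002,.07),f(-.006,.062),f(-.006,.062)],True)
E
```

```text
t 20.9 p [ 0.5303 -0.3699  0.0727] yaw -113.3 F [-0.2  0.2  0.1] gap 0.0005 q [-42.  21.  90.   0.  69.  71.]
 cmd [ 0.5284 -0.3683  0.0679]
[ 87.4 -30.7  72.7]
[-1, 0.0, -0.004, 0.084, -0.001, -0.005, -0.001] 
[-1, -0.0, -0.004, 0.15, -0.001, -0.005, -0.001] 
[-1, 0.006, -0.004, 0.25, -0.001, -0.005, -0.001] 
[-1, 0.038, -0.004, 0.331, -0.001, -0.005, -0.001] 
[-1, 0.078, -0.004, 0.418, -0.001, -0.005, -0.001] 
[-1, 0.144, -0.004, 0.491, -0.001, -0.005, -0.001] 
[-1, 0.21, -0.004, 0.559, -0.001, -0.005, -0.001] 
[-1, 0.277, -0.004, 0.599, -0.001, -0.005, -0.001] 
[-1, 0.33, -0.004, 0.626, -0.001, -0.005, -0.001] 
[-1, 0.33, -0.004, 0.626, -0.001, -0.005, -0.001]
```

View pics/s19.png

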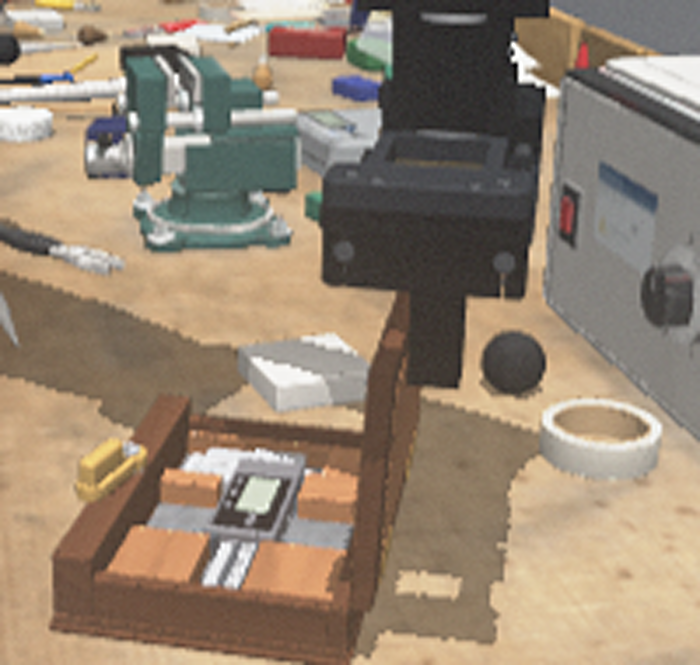

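>>> {"name": "apply_moves", "arguments": {
  "moves": [
    [[-1,0,-0.004,0.084,-0.001,-0.005,-0.001],[-1,0,-0.004,0.15,-0.001,-0.005,-0.001],[-1,0.006,-0.004,0.25,-0.001,-0.005,-0.001],[-1,0.038,-0.004,0.331,-0.001,-0.005,-0.001],[-1,0.078,-0.004,0.418,-0.001,-0.005,-0.001],[-1,0.144,-0.004,0.491,-0.001,-0.005,-0.001],[-1,0.21,-0.004,0.559,-0.001,-0.005,-0.001],[-1,0.277,-0.004,0.599,-0.001,-0.005,-0.001],[-1,0.33,-0.004,0.626,-0.001,-0.005,-0.001],[-1,0.33,-0.004,0.626,-0.001,-0.005,-0.001]]
  ]
}}

```text
time: 21.95
position: [0.4439, -0.3315, 0.0202]
ee_rot: [[-0.002, -0.394, -0.919], [0.002, -0.919, 0.394], [-1.0, -0.001, 0.003]]
contact_force: [-0.2, 0.3, 0.5]
finger_gap: 0.0003
```

```bash
python3 - <<'E'
from case import *
st();print((toc(sense()["position"])*1000).round(1))
p,d=capture("side");crop(p,200,120,400,310,3.5,"pics/s20.png")
f=lambda x,z:(tow([x,-.03,z-.04]),-113.2,-1)
plan([f(-.009,.055),f(-.011,.049),f(-.012,.044),f(-.012,.04),f(-.012,.038),f(-.012,.037)],True)
E
```

```text
t 21.95 p [ 0.4439 -0.3315  0.0202] yaw -113.21 F [-0.2  0.3  0.5] gap 0.0003 q [-45.  13. 105.   0.  61.  68.]
 cmd [ 0.4448 -0.3324  0.022 ]
[ -7.2 -29.5  20.2]
[-1, 0.04, 0.002, 0.019, -0.0, 0.001, 0.001] 
[-1, 0.08, 0.002, 0.032, -0.0, 0.001, 0.001] 
[-1, 0.113, 0.002, 0.039, -0.0, 0.001, 0.001] 
[-1, 0.14, 0.002, 0.039, -0.0, 0.001, 0.001] 
[-1, 0.153, 0.002, 0.039, -0.0, 0.001, 0.001] 
[-1, 0.16, 0.002, 0.039, -0.0, 0.001, 0.001]
```

View pics/s20.png

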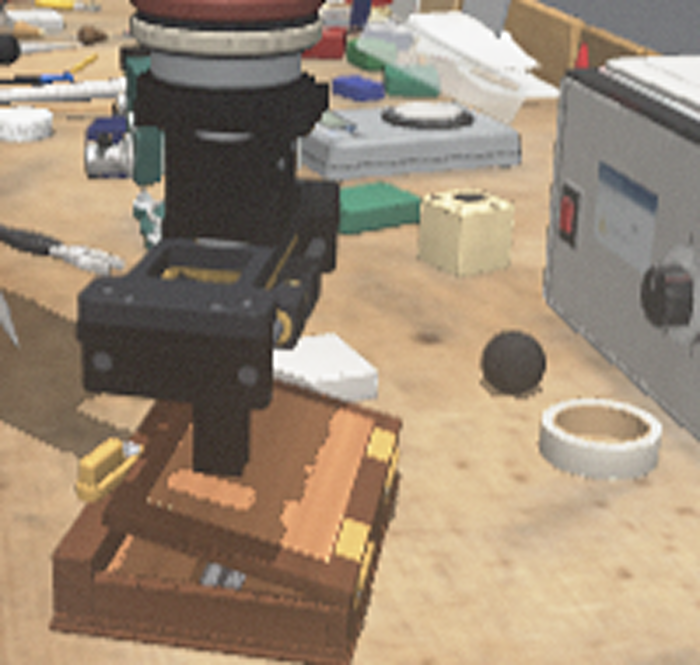

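>>> {"name": "apply_moves", "arguments": {
  "moves": [
    [[-1,0.04,0.002,0.019,0,0.001,0.001],[-1,0.08,0.002,0.032,0,0.001,0.001],[-1,0.113,0.002,0.039,0,0.001,0.001],[-1,0.14,0.002,0.039,0,0.001,0.001],[-1,0.15,0.002,0.039,0,0.001,0.001],[-1,0.15,0.002,0.039,0,0.001,0.001]]
  ]
}}

```text
time: 22.6
position: [0.4397, -0.3306, 0.0002]
ee_rot: [[-0.0, -0.394, -0.919], [-0.002, -0.919, 0.394], [-1.0, 0.001, -0.001]]
contact_force: [-3.7, 3.2, 9.6]
finger_gap: 0.0001
```

```bash
python3 - <<'E'
from case import *
st();print((toc(sense()["position"])*1000).round(1))
p,d=capture("side");crop(p,200,180,350,310,4.5,"pics/s21.png")
st()
E
```

```text
t 22.6 p [ 4.397e-01 -3.306e-01  2.000e-04] yaw -113.2 F [-3.7  3.2  9.6] gap 0.0001 q [-45.  14. 107.  -0.  59.  68.]
 cmd [ 0.4392 -0.3301 -0.003 ]
[-11.4 -30.4   0.2]
t 22.65 p [ 4.397e-01 -3.306e-01  2.000e-04] yaw -113.19 F [-4.2  2.6  9.6] gap 0.0006 q [-45.  14. 107.  -0.  59.  68.]
 cmd [ 0.4392 -0.3301 -0.003 ]
```

View pics/s21.png

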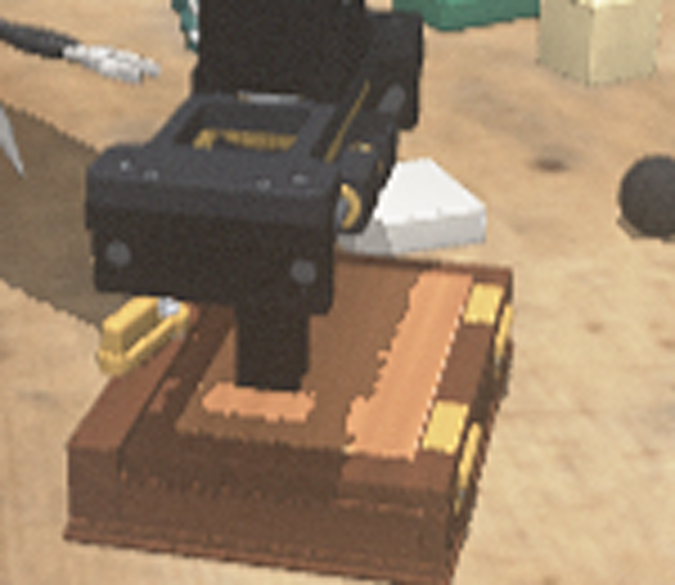

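```bash
python3 - <<'E'
from case import *
def c2(x,y):return (x+.5)/5-.5+280,(y+.5)/5-.5+135
pv=toc(px2w("top",*c2(272,631),.052))*1000;tp=toc(px2w("top",*c2(345,685),.052))*1000;print(pv.round(1),tp.round(1),np.degrees(np.arctan2(tp[0]-pv[0],-(tp[1]-pv[1]))))
f=lambda x,y,z:(tow([x,y,z-.038]),-113.2,-1)
plan([f(-.012,-.03,.07),f(-.012,-.03,.09),f(-.05,-.027,.09),f(-.092,-.023,.09),f(-.092,-.023,.06),f(-.092,-.023,.049)],True)
E
```

```text
[-59.5   0.5  52. ] [-66.9 -33.2  52. ] -12.442964532983993
[-1, -0.212, -0.002, 0.004, 0.0, -0.0, -0.001] 
[-1, -0.345, -0.002, 0.004, 0.0, -0.0, -0.001] 
[-1, -0.346, -0.022, 0.257, 0.0, -0.0, -0.001] 
[-1, -0.346, -0.049, 0.537, 0.0, -0.0, -0.001] 
[-1, -0.146, -0.049, 0.537, 0.0, -0.0, -0.001] 
[-1, -0.072, -0.049, 0.537, 0.0, -0.0, -0.001]
```

>>> {"name": "apply_moves", "arguments": {
  "moves": [
    [[-1,-0.212,-0.002,0.004,0,0,0],[-1,-0.345,-0.002,0.004,0,0,0],[-1,-0.36,-0.022,0.2,0,0,0],[-1,-0.36,-0.04,0.4,0,0,0],[-1,-0.36,-0.049,0.537,0,0,0],[-1,-0.3,-0.049,0.537,0,0,0],[-1,-0.16,-0.049,0.537,0,0,0],[-1,-0.09,-0.049,0.537,0,0,0],[-1,-0.09,-0.049,0.537,0,0,0]]
  ]
}}

```text
time: 23.55
position: [0.368, -0.2911, 0.0107]
ee_rot: [[-0.002, -0.394, -0.919], [0.001, -0.919, 0.394], [-1.0, -0.0, 0.002]]
contact_force: [-1.1, 0.0, -0.2]
finger_gap: 0.0004
```

```bash
python3 - <<'E'
from case import *
st();print((toc(sense()["position"])*1000).round(1))
p,d=capture("side");crop(p,200,180,350,310,4.5,"pics/s22.png")
p,d=capture("top");crop(p,280,135,430,285,4,"pics/t22.png")
st();print((toc(sense()["position"])*1000).round(1))
E
```

```text
t 23.55 p [ 0.368  -0.2911  0.0107] yaw -113.2 F [-1.1  0.  -0.2] gap 0.0004 q [-48.   3. 118.  -0.  59.  65.]
 cmd [ 0.3685 -0.2921  0.0109]
[-92.9 -22.3  10.7]
t 23.65 p [ 0.369  -0.2923  0.0125] yaw -113.2 F [ 0.3 -1.2  0.1] gap 0.0004 q [-48.   3. 118.  -0.  59.  65.]
 cmd [ 0.3685 -0.2921  0.0109]
[-91.4 -22.9  12.5]
```

View pics/s22.png

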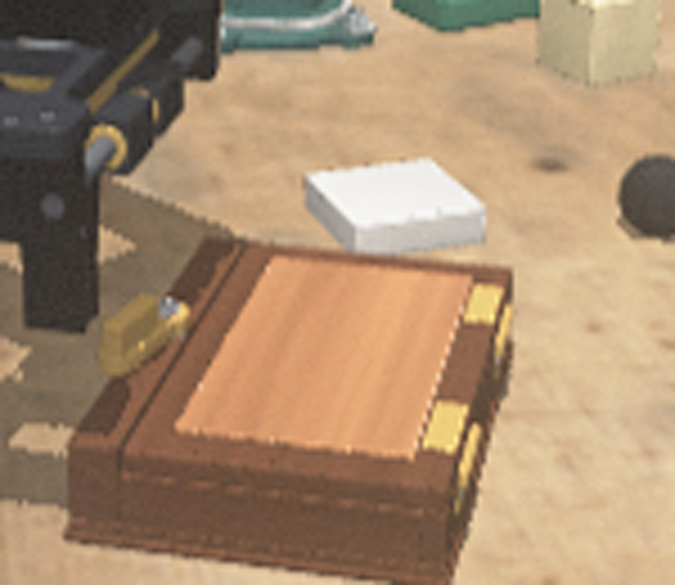

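View pics/t22.png

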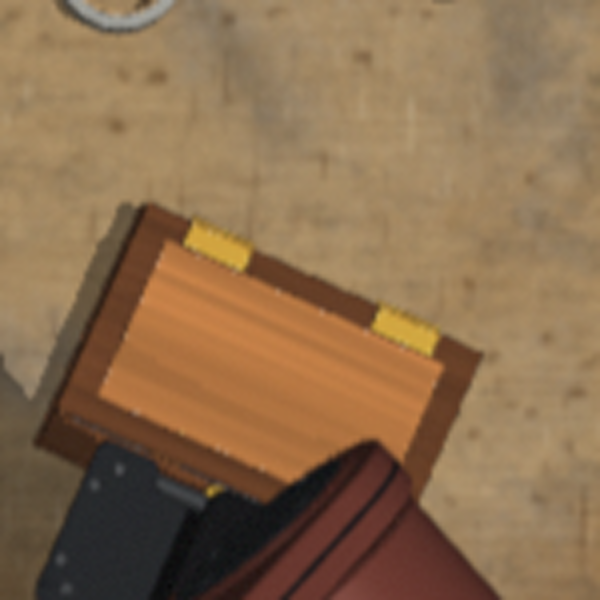

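```bash
python3 - <<'E'
from case import *
W=[]
for ph in [-.2,0,.2,.4,.6,.8,1.0,1.2]:
    a=np.array([np.sin(ph),-np.cos(ph)]);n=np.array([np.cos(ph),np.sin(ph)])
    h=10*abs(n[0])+13*abs(n[1]);c=np.array([-59,0])+30*a-(4.5+h)*n
    print(ph,c.round(1));W.append((tow([c[0]/1e3,c[1]/1e3,.049-.038]),-113.2,-1))
plan(W,True)
E
```

```text
-0.2 [-81.5 -26. ]
0 [-73.5 -30. ]
0.2 [-69.6 -32.8]
0.4 [-64.6 -34.9]
0.6 [-58.6 -36.1]
0.8 [-52.  -35.8]
1.0 [-45.  -33.7]
1.2 [-38.4 -29.7]
[-1, 0.01, 0.021, -0.066, 0.0, -0.001, -0.001] 
[-1, 0.01, 0.047, -0.119, 0.0, -0.001, -0.001] 
[-1, 0.01, 0.066, -0.145, 0.0, -0.001, -0.001] 
[-1, 0.01, 0.08, -0.179, 0.0, -0.001, -0.001] 
[-1, 0.01, 0.088, -0.218, 0.0, -0.001, -0.001] 
[-1, 0.01, 0.086, -0.263, 0.0, -0.001, -0.001] 
[-1, 0.01, 0.072, -0.309, 0.0, -0.001, -0.001] 
[-1, 0.01, 0.045, -0.354, 0.0, -0.001, -0.001]
```

>>> {"name": "apply_moves", "arguments": {
  "moves": [
    [[-1,0,0.021,-0.066,0,0,0],[-1,0,0.034,-0.092,0,0,0],[-1,0,0.047,-0.119,0,0,0],[-1,0,0.066,-0.145,0,0,0],[-1,0,0.08,-0.179,0,0,0],[-1,0,0.088,-0.218,0,0,0],[-1,0,0.086,-0.263,0,0,0],[-1,0,0.08,-0.286,0,0,0],[-1,0,0.072,-0.309,0,0,0],[-1,0,0.06,-0.331,0,0,0],[-1,0,0.045,-0.354,0,0,0],[-1,0,0.045,-0.354,0,0,0]]
  ]
}}

```text
time: 24.85
position: [0.4158, -0.3195, 0.0131]
ee_rot: [[0.002, -0.394, -0.919], [-0.003, -0.919, 0.394], [-1.0, 0.002, -0.003]]
contact_force: [-1.6, -1.1, -0.5]
finger_gap: 0.0004
```

```bash
python3 - <<'E'
from case import *
st();print((toc(sense()["position"])*1000).round(1))
p,d=capture("side");crop(p,200,180,350,310,4.5,"pics/s23.png")
p,d=capture("top");crop(p,280,185,400,285,5,"pics/t23.png")
st();print((toc(sense()["position"])*1000).round(1))
W=[]
for ph in [1.3,1.4,1.5,1.57]:
    a=np.array([np.sin(ph),-np.cos(ph)]);n=np.array([np.cos(ph),np.sin(ph)])
    h=10*abs(n[0])+13*abs(n[1]);c=np.array([-59,0])+30*a-(4.5+h)*n
    print(ph,c.round(1));W.append((tow([c[0]/1e3,c[1]/1e3,.049-.038]),-113.2,-1))
plan(W,True)
E
```

```text
t 24.85 p [ 0.4158 -0.3195  0.0131] yaw -113.18 F [-1.6 -1.1 -0.5] gap 0.0004 q [-46.  10. 110.  -0.  59.  67.]
 cmd [ 0.4152 -0.3194  0.0111]
[-37.8 -29.5  13.1]
t 24.95 p [ 0.4155 -0.3195  0.0131] yaw -113.19 F [-0.4 -1.   0.1] gap 0.0002 q [-46.  10. 110.  -0.  59.  67.]
 cmd [ 0.4152 -0.3194  0.0111]
[-38.  -29.6  13.1]
1.3 [-35.4 -27. ]
1.4 [-32.7 -23.8]
1.5 [-30.4 -20.3]
1.57 [-29.  -17.5]
[-1, 0.014, -0.017, -0.017, 0.0, -0.002, -0.001] 
[-1, 0.014, -0.039, -0.035, 0.0, -0.002, -0.001] 
[-1, 0.014, -0.062, -0.051, 0.0, -0.002, -0.001] 
[-1, 0.014, -0.081, -0.06, 0.0, -0.002, -0.001]
```

View pics/s23.png

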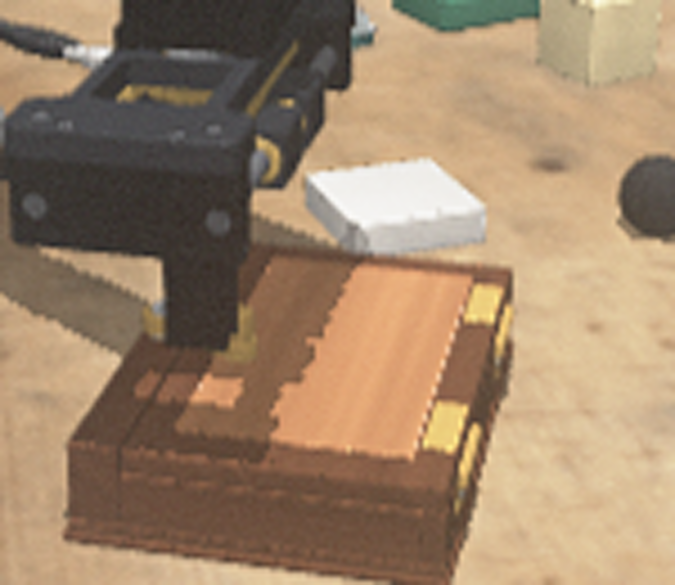

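View pics/t23.png

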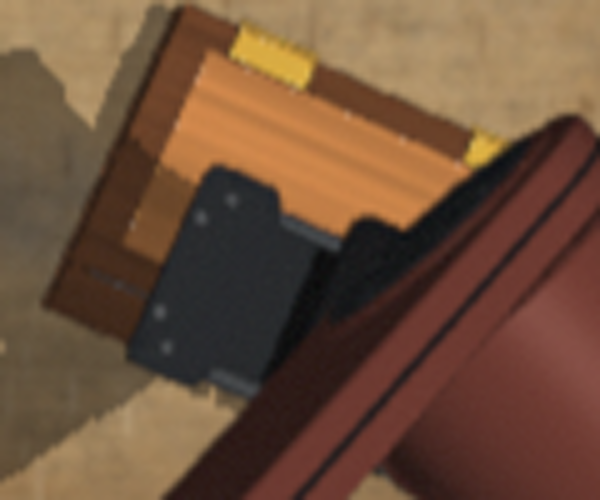

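>>> {"name": "apply_moves", "arguments": {
  "moves": [
    [[-1,0.008,-0.017,-0.017,0,0,0],[-1,0.01,-0.039,-0.035,0,0,0],[-1,0.01,-0.062,-0.051,0,0,0],[-1,0.01,-0.075,-0.06,0,0,0],[-1,0.01,-0.081,-0.06,0,0,0],[-1,0.01,-0.085,-0.06,0,0,0],[-1,0.01,-0.085,-0.06,0,0,0]]
  ]
}}

```text
time: 25.65
position: [0.4286, -0.3113, 0.0116]
ee_rot: [[0.002, -0.394, -0.919], [-0.003, -0.919, 0.394], [-1.0, 0.002, -0.003]]
contact_force: [0.0, -0.2, -0.9]
finger_gap: 0.0007
```

```bash
python3 - <<'E'
from case import *
st();print((toc(sense()["position"])*1000).round(1), "case F", (sense()["contact_force"]@X).round(1),(sense()["contact_force"]@Y).round(1))
E
```

```text
t 25.65 p [ 0.4286 -0.3113  0.0116] yaw -113.2 F [ 0.  -0.2 -0.9] gap 0.0007 q [-45.  11. 110.  -0.  59.  69.]
 cmd [ 0.4286 -0.3119  0.011 ]
[-29.2 -17.   11.6] case F 0.1 -0.2
```

>>> {"name": "apply_moves", "arguments": {
  "moves": [
    [[-1,0,-0.007,0,0,0,0],[-1,0,-0.014,0,0,0,0],[-1,0,-0.014,0,0,0,0]]
  ]
}}

```text
time: 25.95
position: [0.4293, -0.3094, 0.0116]
ee_rot: [[0.002, -0.394, -0.919], [-0.002, -0.919, 0.394], [-1.0, 0.002, -0.002]]
contact_force: [-0.5, -1.4, -0.3]
finger_gap: 0.0007
```

```bash
python3 - <<'E'
from case import *
st();print((toc(sense()["position"])*1000).round(1), "case F", (sense()["contact_force"]@X).round(1),(sense()["contact_force"]@Y).round(1))
p,d=capture("side");crop(p,200,200,300,290,6,"pics/s24.png")
E
```

```text
t 25.95 p [ 0.4293 -0.3094  0.0116] yaw -113.21 F [-0.5 -1.4 -0.3] gap 0.0007 q [-44.  11. 110.  -0.  59.  69.]
 cmd [ 0.4286 -0.3119  0.011 ]
[-29.3 -14.9  11.6] case F 0.1 -1.5
```

View pics/s24.png

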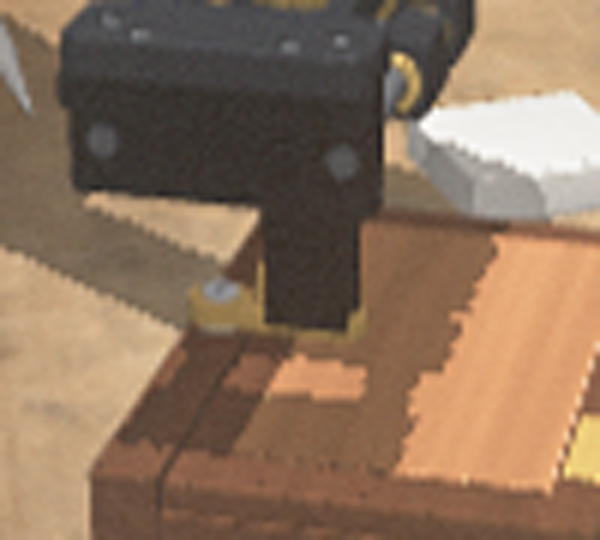

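>>> {"name": "apply_moves", "arguments": {
  "moves": [
    [[-1,0,-0.007,0,0,0,0],[-1,0,-0.014,0,0,0,0],[-1,0,-0.02,0,0,0,0],[-1,0,-0.02,0,0,0,0]]
  ]
}}

```text
time: 26.4
position: [0.43, -0.3078, 0.0116]
ee_rot: [[0.001, -0.394, -0.919], [-0.005, -0.919, 0.394], [-1.0, 0.004, -0.003]]
contact_force: [-2.2, -5.4, -0.8]
finger_gap: 0.0007
```

```bash
python3 - <<'E'
from case import *
st();print((toc(sense()["position"])*1000).round(1), "case F", (sense()["contact_force"]@X).round(1),(sense()["contact_force"]@Y).round(1))
E
```

```text
t 26.4 p [ 0.43   -0.3078  0.0116] yaw -113.19 F [-2.2 -5.4 -0.8] gap 0.0007 q [-44.  11. 110.  -0.  59.  69.]
 cmd [ 0.4286 -0.3119  0.011 ]
[-29.2 -13.2  11.6] case F 0.1 -5.9
```

>>> {"name": "apply_moves", "arguments": {
  "moves": [
    [[-1,0,0.04,0,0,0,0],[-1,0,0.12,0,0,0,0],[-1,-0.2,0.16,0,0,0,0],[-1,-0.5,0.16,0,0,0,0],[-1,-0.9,0.3,0,0,0,0],[-1,-0.95,0.7,0,0,0,0],[-1,-0.95,1,0,0,0,0],[-1,-0.95,1,0,0,0,0],[-1,-0.95,1,0,0,0,0]]
  ]
}}

```text
time: 27.3
position: [0.3696, -0.4458, 0.1539]
ee_rot: [[0.001, -0.397, -0.918], [-0.002, -0.918, 0.397], [-1.0, 0.001, -0.002]]
contact_force: [-0.9, 0.1, 0.3]
finger_gap: 0.0002
```

```bash
python3 - <<'E'
from case import *
st()
p,d=capture("side");crop(p,190,180,340,310,4.5,"pics/s25.png")
p,d=capture("top");crop(p,180,150,430,300,3,"pics/t25.png");np.save("pics/t25.npy",p);crop(p,280,185,400,285,6,"pics/t25b.png")
E
```

```text
t 27.3 p [ 0.3696 -0.4458  0.1539] yaw -113.4 F [-0.9  0.1  0.3] gap 0.0002 q [-58.   8.  96.  -0.  76.  55.]
 cmd [ 0.4286 -0.3119  0.011 ]
```

View pics/s25.png

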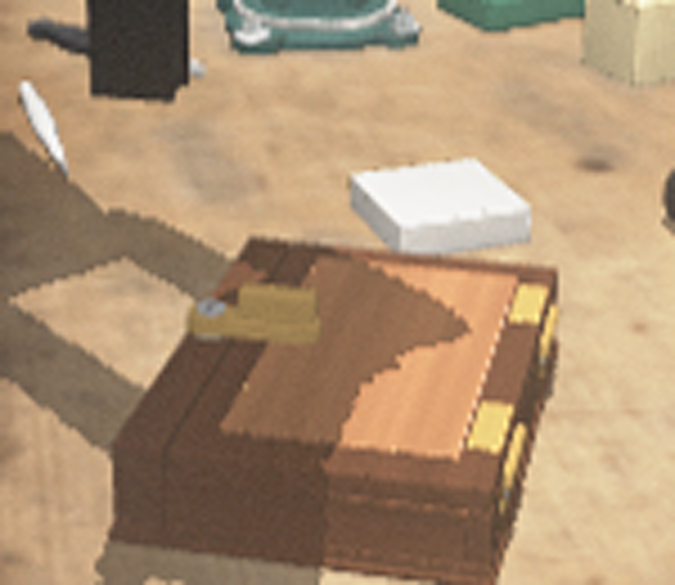

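View pics/t25.png

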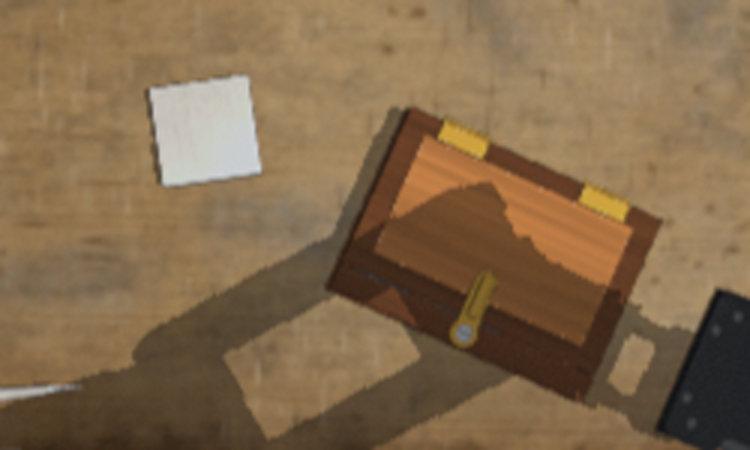

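View pics/t25b.png

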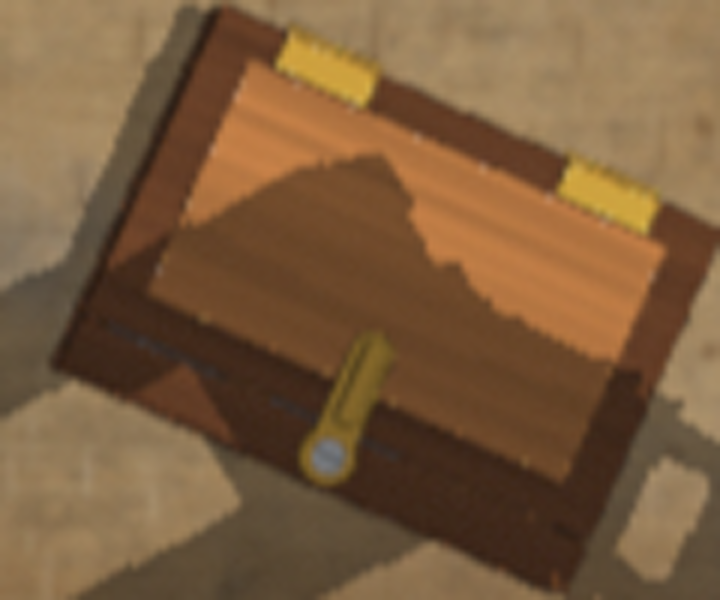

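```bash
python3 - <<'E'
from case import *
from cal import rectw
def c(x,y):return (x+.5)/6-.5+280,(y+.5)/6-.5+185
a=toc(px2w("top",*c(328,457),.05));b=toc(px2w("top",*c(378,347),.046));print("button deg",np.degrees(np.arctan2(b[0]-a[0],-(b[1]-a[1]))))
p,d=capture("top");Q=cloud("top",d)
for x,y in[(-.03,.05),(-.03,-.05),(.03,0),(-.059,.05)]:
    u,v=w2px("top",tow([x,y,.038])).round().astype(int);print((x,y),np.nanmedian(Q[v-2:v+3,u-2:u+3,2]).round(4))
im=p[160:260,180:290];h=cv2.cvtColor(cv2.resize(im,None,fx=6,fy=6,interpolation=cv2.INTER_CUBIC),cv2.COLOR_RGB2HSV)
rectw(((h[...,1]<65)&(h[...,2]>150)).astype(np.uint8)*255,.018,6,(180,160),"block")
close_job()
E
```

```text
button deg 88.34559116725848
(-0.03, 0.05) 0.0386
(-0.03, -0.05) 0.0392
(0.03, 0) 0.038
(-0.059, 0.05) 0.0384
block centre [ 0.5378 -0.1162] len 0.0675 0.067 angle long 9.219999999999999 
 [[ 0.5656 -0.0777]
 [ 0.5765 -0.1438]
 [ 0.5099 -0.1546]
 [ 0.4991 -0.0887]]
the job is handed in; nothing more can be done
```

The caliper is put away in its case with the jaws closed, the lid shut and the turnbutton square over the lid's edge. I handed the job in at about 27 s of robot time.

**What I did:**
- **Jaws:** I squeezed them shut from outside. The finger gap settled at 35.4 mm, which matches fully closed.
- **Placing:** I drew the caliper away from the block, picked it up by the slide and laid it display up in the bed.
- **Lid:** I pushed it over from behind and pressed it shut with about 10 N.
- **Turnbutton:** I pushed it round to its end stop, where the resisting force rose to about 6 N.

**Last checks:**
- **Caliper:** before the lid closed, it was level. The slide top read about 23 mm against 22 mm expected, and the jaws 15–18 mm against 16 mm.
- **Lid:** its top reads 38–39 mm, flush with the front rail.
- **Turnbutton:** it reads 88° in the picture, within pixel error of 90°.
- **Block:** it is where it was, to within 0.2 mm.

**What disagreed:** the real fingertips sit about 38–40 mm higher than the reported TCP. My first squeeze, made at the reported height, closed above the jaws and touched nothing. I took the offset from the side camera, and contact with the lid confirmed it at about 38 mm; I used it for every later move. Also, the lifted caliper sat about 2–3° askew to the case, so I turned it to match before lowering it.

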